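Clamp a plaster press mould in the bench jig by its guarded knob

ROBOT

A 6-joint arm with a two-finger parallel gripper is mounted at the origin on the work surface. World frame = base frame: x ahead of the robot, y to its left, z up, the work surface at z = 0. Lengths are in m, angles in rad, forces in N, time in s.
With the tool pointing down it reaches from about 0.3 to 0.775 m from the base axis. Payload 14.6 kg.
Tool frame: the origin (TCP) lies at the very end of the fingers, on their centre line; the grasp point (between the pads) lies 19 mm behind it (tcp_to_grasp is the z of the grasp point in the tool frame, in m); z points along the fingers, y is the direction in which the jaws open and shut (so a half turn about z gives the same grasp; the last joint's range is limited). The gripper opens to 94 mm and grips with 3 to 60 N. Pads are 16 mm wide; open, the fingers measure 119 mm over their backs; the gripper's body (75 mm by 177 mm) begins 78 mm behind the grasp point.
Start: joints at [-1.33, 0.3, 1.521, -0, 1.321, -0.067], TCP at [0.167, -0.524, 0.205] pointing down, gripper open.
Joint ranges: [-3.03, 3.03], [-0.79, 2.21], [0.23, 2.52], [-1.04, 4.18], [0, 3.07], [-2.55, 2.55]. Speed limits (rad/s): [2.22, 2.22, 2.57, 3.14, 3.14, 3.14].

INTERFACE

Orientations are given as a 3x3 rotation matrix whose columns are the frame's x, y, z axes.
In Python, from bench import sense, capture, camera_params, hand_in, tcp_to_grasp gives the robot as it stands.
- The arm moves only by the tool send_rows, never from a script. Its argument "moves" is a list of rows, each a list of 7 numbers: the shift along the tool's x, y, z in m, then the turn, a rotation vector about the tool's x, y, z in degrees, then the closure, from -1 (fully open) to 1 (shut), so that 0 is half open. In form: [[x, y, z, wx, wy, wz, fingers], ...]. A call has 1 to 8 rows; each row is the pose to reach, as a shift and turn from the pose commanded when the call began, along the tool's axes at that moment; what a row does not reach only later rows make up. A row lasts 1/10 s, in which the tool goes at most 50 mm and 8.59 degrees, less where a joint would pass 70% of its speed; a pose out of reach is approached as far as the arm can. A call with a gripper value outside its range is refused whole. The fingers move at their own pace and stop on an object; "newtons" is the grip in N (left out, the last holds). Time passes only in rows, so rows that repeat a pose let the fingers close. It gives the time, the measured TCP pose, the force and the opening at its end, in the units of the state.
- sense(): the state, without advancing time (a new reading comes with each control period).
- capture(name): name is "side" or "top" or "wrist"; returns the picture (384x512x3 uint8, red, green, blue); there is no depth.
- camera_params(name): a dict with "fx", "fy", "cx", "cy" (pixels), "dist" ([k1, k2, p1, p2, k3] as OpenCV has them; the pictures are not rectified), "extrinsics" (4x4, takes a point from world to camera coordinates); the wrist camera has in their place "T_tool_cam" (4x4, takes a point from camera to tool coordinates, whose origin is the TCP and whose axes are the flange's). Camera axes: x right, y down, z forward; pixel columns grow to the right and rows downward; lengths in m; the calibration is good to about 2 mm. A picture is of the moment at which its call begins: read the wrist's pose just before it. camera_params takes no time and is no camera call.
- hand_in(): hands the job in, once; it reports no verdict.
The state is a dict: "t": time; "qpos": joint angles; "joint_velocities": joint speeds; "joint_efforts": joint torques, N m; "tcp_pos": TCP position; "eef_rot": TCP orientation; "force": force on the tool from outside, world axes, zero at the start; "ft_torque": the same for the moment, N m; "gripper_width": opening from 0.0 (shut) to 1.0 (fully open).
Only numpy, scipy, OpenCV 4.12 (cv2) and the standard library are available. Lean on these libraries where they do the work, as an engineer would, in place of code of your own. Each camera call takes 0.05 s, during which the arm holds its last target.

TASK

Set the loose plaster press mould flat on the raised bed of the wooden bench jig, between the sprung jaw and the steel fence. Then reach into the round guard and wind the recessed knob clockwise until the jaw has pushed the mould against the fence and holds it snugly, with about 15 newtons: plaster is brittle, so never let the jaw press with more than 25 newtons. Leave the mould clamped, let go of everything, and do not disturb the cup, jar and spatula.

Things in the scene. Friction and masses are not known exactly. Their poses are not given: they have to be found in the camera images.
- mould_c (a point): centre of the loose plaster press mould: off-white square block 56 x 56 mm, 28 mm high, round grey relief on top, 0.08 to 0.15 kg. The point is half-way up (14 mm above its underside); axes along its edges, z up. It starts on the table, left of the jig
- jig: the fixed wooden jig: base board 110 mm (its x) by 245 mm (its y, from -157 to +88 mm), 14 mm thick, on the table. Origin at table height on its centre line, z up. Its y axis is the clamping direction: knob at y = -105 mm, then jaw, bed, and steel fence at +y
- bed_c (a point): middle of the bed top, jig frame x = 0, y = +21 mm, 34 mm above the table; axes as the jig's. The bed is a raised rail 44 mm wide in x, y = -54 to +82 mm; the mould overhangs it 6 mm each x side, so fingers pass beside it. Mould centre goes at jig x = 0 (within 10 mm), y = about +20 mm, 48 mm above the table, edges parallel to the jig's
- jaw_face (a point): middle of the front of the black rubber jaw (44 mm wide in x, 22 mm high, 48 mm above the table). Open, it is at jig x = 0, y = -12 mm; it advances along +y by 6 mm per radian of knob. It is sprung on the aluminium slide behind it (44 x 22 x 24 mm): with the mould against the fence the force grows 8 N per mm of further advance, 48 N per radian
- knob_grip (a point): grip point on the axis of the black knob, 40 mm above the table, at jig x = 0, y = -105 mm. The knob is an upright bar 46 mm long, 14 mm wide, standing from 22 to 56 mm above the table, white mark near one end. The point's y axis lies along the bar and turns with it, z up; at the start the bar is parallel to the jig's y axis
- guard_rim (a point): centre of the mouth of the fixed round guard about the knob: 84 mm inner and 92 mm outer diameter, rim 62 mm above the table (6 mm over the knob's top), floor inside 14 mm above the table. Fingers opened beyond about 55 mm hardly fit in it
- knob (a joint): knob angle in rad: 0 at the start (jaw open), grows clockwise seen from above (tightening), to 4.0. Friction 0.16 N m while turning (when it rests, the held moment may sit anywhere within +-0.16, so compare with free turning); it stays where left. Once the jaw presses the seated mould (from between 1.3 and 2.5 rad, by the fence) the moment needed rises 0.006 N m per newton: 0.09 more at 15 N
- jig_end (a point): mark at the fence end of the jig, at table height, jig x = 0, y = +88 mm. Near it the steel fence, a fixed plate 60 mm wide (x), 10 mm thick, stands across the bed, its top 64 mm above the table. Its face towards the jaw was set by hand anywhere from jig y = +52 to +59 mm (not measured), so 64 to 71 mm from the open jaw
- cup_rim (a point): centre of the mouth of a small raw-clay cup, 68 mm wide, 65 mm high, a bystander standing on the table beyond the jig on the left
- jar: a closed white jar, 60 mm wide, 70 mm high, a bystander standing on the table on the right; origin under its centre
- spatula_grip (a point): grip of a wooden-handled spatula 180 mm long lying on the table beyond the jig, a bystander
Mind the look-alikes: they are no part of the job. There is more than one size of the part that bears mould_c; the job needs the smallest.

How it is judged:
By the outcome, as a careful person would: the job done as asked, in the order asked, and still so for the second after the job is handed in, with the robot touching nothing.
It also fails if it takes over 67 s, if anything falls off the work surface, if the arm or the gripper's body presses on something with over 40 N, if the wrist force passes 120 N, or if a joint passes its speed limit or range.

## Working session

There is one attempt and no reset: what is moved stays moved. The work goes in short steps, Python scripts to look and compute and a tool call to move; the robot and the scene stay as the last step left them, time stands still between calls to the robot, and variables do not carry over. Pictures are saved under pics/ and viewed, and the job is handed in when it is done.

Besides the shell and the picture viewer there is one more tool, called after "Call:" by a JSON object that holds its "op" and its "data", one argument or row to a line. send_rows: Moves the arm, as the interface text tells. Its arguments: {"type":"object","properties":{"moves":{"type":"array"},"newtons":{"type":"number"}},"required":["moves"]}

```bash
ls; mkdir -p pics; python3 - <<'E'
from bench import sense,capture,camera_params,tcp_to_grasp
import cv2,numpy as np
np.set_printoptions(precision=4,suppress=True)
print(tcp_to_grasp)
s=sense();print(s)
for n in ["top","side","wrist"]:
    cv2.imwrite(f"pics/{n}0.png",cv2.resize(capture(n)[:,:,::-1],(800,600),interpolation=cv2.INTER_CUBIC)); print(n,camera_params(n))
E
```

```text
pics
-0.0188
{'t': 0.0, 'qpos': array([-1.3296,  0.3005,  1.5216, -0.    ,  1.3207, -0.0666]), 'joint_velocities': array([ 0.0013,  0.0005,  0.0007, -0.0016,  0.0006, -0.0002]), 'joint_efforts': array([  0.0003, -53.1805, -35.273 ,   0.0708,   0.0244,  -0.0001]), 'tcp_pos': array([ 0.1665, -0.5239,  0.2049]), 'eef_rot': array([[ 0.953 ,  0.303 , -0.0003],
       [ 0.303 , -0.953 ,  0.0012],
       [ 0.0001, -0.0012, -1.    ]]), 'force': array([ 0.0676,  0.4957, -0.0502]), 'ft_torque': array([ 0.0185, -0.0507,  0.0325]), 'gripper_width': 0.9989542029587386}
top {'fx': 383.61646968473025, 'fy': 383.61646968473025, 'cx': 253.1465890885606, 'cy': 187.51178627458987, 'dist': array([-0.0179,  0.    ,  0.    ,  0.    ,  0.    ]), 'extrinsics': array([[-0.0091, -0.9997, -0.0224,  0.0567],
       [-0.9848,  0.0129, -0.1731,  0.5905],
       [ 0.1733,  0.0205, -0.9846,  1.004 ],
       [ 0.    ,  0.    ,  0.    ,  1.    ]])}
side {'fx': 482.4810544560069, 'fy': 482.4810544560069, 'cx': 251.59421159882626, 'cy': 196.98935044760526, 'dist': array([-0.1832,  0.    ,  0.    ,  0.    ,  0.    ]), 'extrinsics': array([[-0.9978, -0.065 , -0.0152,  0.5742],
       [-0.0382,  0.743 , -0.6682,  0.0634],
       [ 0.0547, -0.6661, -0.7439,  1.5016],
       [ 0.    ,  0.    ,  0.    ,  1.    ]])}
wrist {'fx': 329.8134797245024, 'fy': 329.8134797245024, 'cx': 253.87588021265898, 'cy': 193.13483837461652, 'dist': array([-0.0354,  0.    ,  0.    ,  0.    ,  0.    ]), 'T_tool_cam': array([[ 0.0002, -0.9692, -0.2461,  0.0731],
       [ 1.    ,  0.0003, -0.0003, -0.0001],
       [ 0.0004, -0.2461,  0.9692, -0.1789],
       [ 0.    ,  0.    ,  0.    ,  1.    ]])}
```

View pics/top0.png

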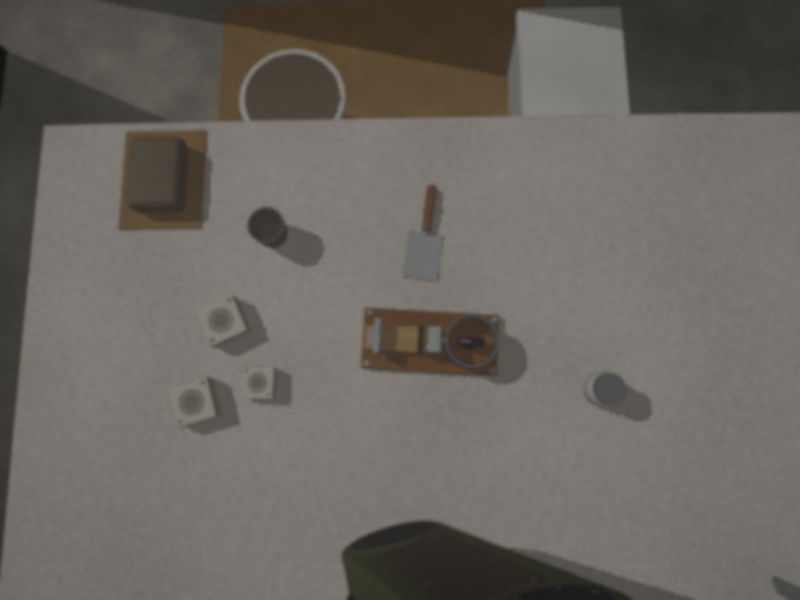

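View pics/side0.png

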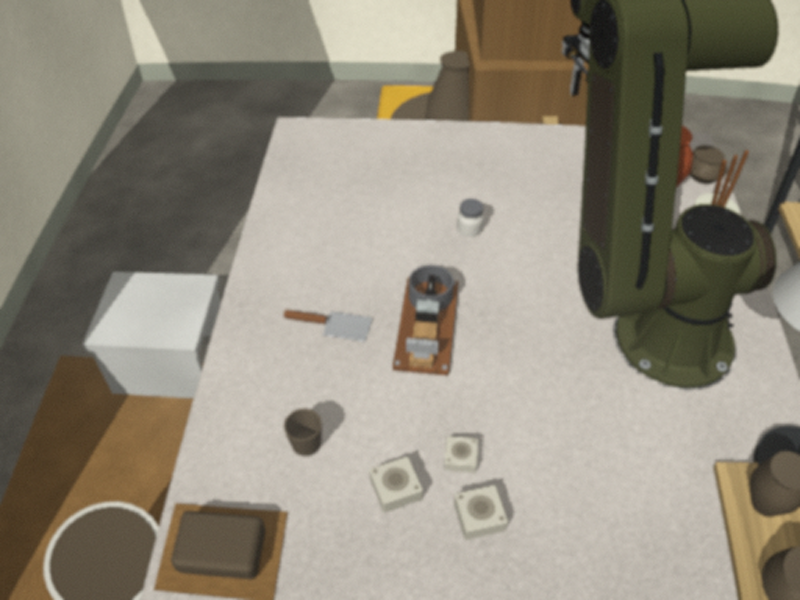

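View pics/wrist0.png

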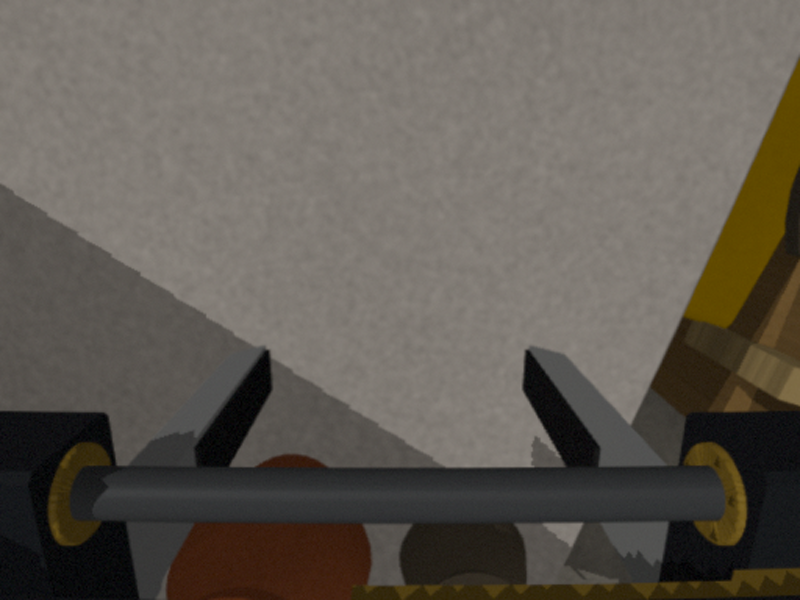

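The top view shows three moulds. The smallest is at about (258,383) in the 800x600 picture. The jig has its fence at (377,337) and its knob at (470,341). I'll take enlarged crops to measure them.

```bash
cat > h.py <<'E'
from bench import sense,capture,camera_params,tcp_to_grasp
import cv2,numpy as np
from scipy.spatial.transform import Rotation as R
np.set_printoptions(precision=4,suppress=True)
def cam(n,s=None):
    p=camera_params(n);K=np.array([[p['fx'],0,p['cx']],[0,p['fy'],p['cy']],[0,0,1]])
    if n=='wrist':
        T=np.eye(4);T[:3,:3]=s['eef_rot'];T[:3,3]=s['tcp_pos'];E=np.linalg.inv(T@p['T_tool_cam'])
    else:E=p['extrinsics']
    return K,p['dist'],E
def unproj(c,uv,z):
    K,d,E=c;u=cv2.undistortPoints(np.array(uv,float).reshape(-1,1,2),K,d)[:,0]
    r=np.c_[u,np.ones(len(u))]@E[:3,:3];o=-E[:3,:3].T@E[:3,3]
    return o+r*((z-o[2])/r[:,2])[:,None]
def proj(c,P):
    K,d,E=c;return cv2.projectPoints(np.array(P,float).reshape(-1,1,3),cv2.Rodrigues(E[:3,:3])[0],E[:3,3],K,d)[0][:,0]
def crop(im,x0,y0,w,h,f,name):
    cv2.imwrite(f"pics/{name}.png",cv2.resize(im[y0:y0+h,x0:x0+w,::-1],(w*f,h*f),interpolation=cv2.INTER_CUBIC))
def rel(s,pos,Rt):
    "shift in tool axes, rotvec deg from current commanded pose (approx measured)"
    return s['eef_rot'].T@(np.array(pos)-s['tcp_pos']),R.from_matrix(s['eef_rot'].T@Rt).as_rotvec(degrees=True)
E
python3 - <<'E'
from h import *
im=capture('top')
crop(im,225,190,100,58,8,'jig_top'); crop(im,145,225,40,40,14,'mould_top')
E
```

```text
(no output)
```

View pics/jig_top.png

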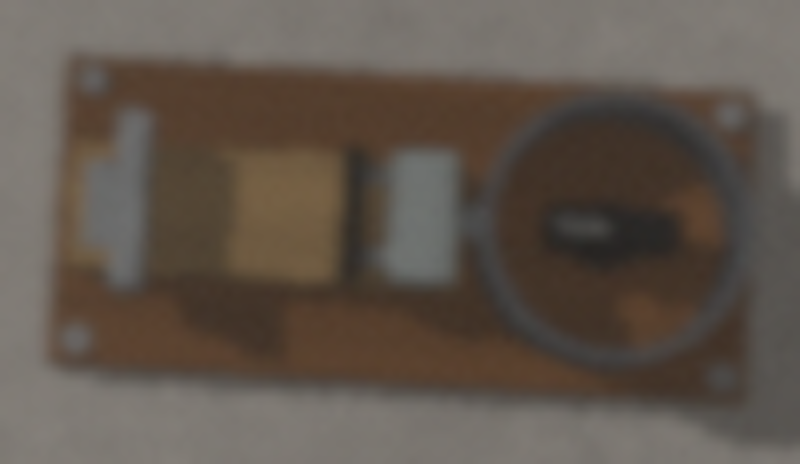

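View pics/mould_top.png

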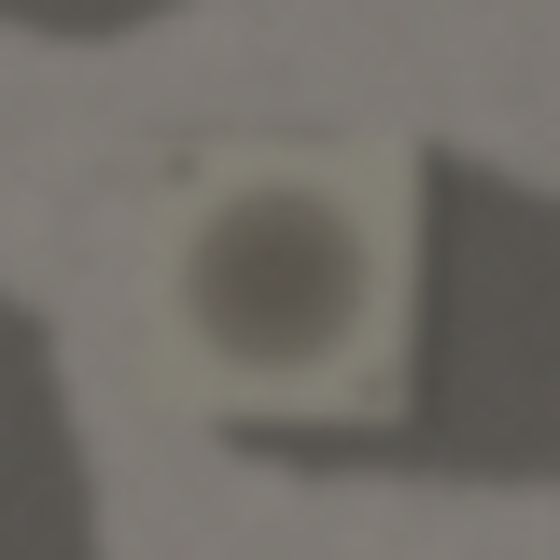

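```bash
python3 - <<'E'
from h import *
c=cam('top')
px=lambda l,f,o:(np.array(l,float)+0.5)/f-0.5+np.array(o)
B=unproj(c,px([(70,57),(755,93),(747,403),(50,366)],8,(225,190)),.014);print(B)
K=unproj(c,px([(610,229)],8,(225,190)),.056);G=unproj(c,px([(614,229)],8,(225,190)),.062);print('knob',K,'guard',G)
yd=(B[0]+B[3]-B[1]-B[2])[:2];yd/=np.linalg.norm(yd);print('ydir',yd,np.degrees(np.arctan2(yd[1],yd[0])))
ctr=B.mean(0)[:2];print('origin',ctr+yd*.0345, [np.linalg.norm(B[i]-B[(i+1)%4]) for i in range(4)])
print('origin by guard',G[0,:2]+yd*.105)
F=unproj(c,px([(122,107),(153,110),(140,288),(107,287)],8,(225,190)),.064);xd=np.array([yd[1],-yd[0]])
o=ctr+yd*.0345
print('fence jig',[((f[:2]-o)@xd,(f[:2]-o)@yd) for f in F])
print('jaw/bed',[((f[:2]-o)@xd,(f[:2]-o)@yd) for f in unproj(c,px([(350,150),(336,283)],8,(225,190)),.059)])
M=unproj(c,px([(275,277)],14,(145,225)),.028);print('mould',M)
C=unproj(c,px([(158,142),(422,150),(408,420),(150,412)],14,(145,225)),.028);print(C,C.mean(0),[np.linalg.norm(C[i]-C[(i+1)%4]) for i in range(4)])
E
```

```text
[[ 0.572   0.1076  0.014 ]
 [ 0.5561 -0.1347  0.014 ]
 [ 0.4475 -0.1278  0.014 ]
 [ 0.4628  0.1147  0.014 ]]
knob [[ 0.5047 -0.0778  0.056 ]] guard [[ 0.5041 -0.0786  0.062 ]]
ydir [0.0643 0.9979] 86.31436809623703
origin [0.5118 0.0244] [np.float64(0.24287876044931928), np.float64(0.10881363778872187), np.float64(0.24295406704478992), np.float64(0.10940682376817369)]
origin by guard [0.5109 0.0262]
fence jig [(np.float64(0.031200815128133344), np.float64(0.06412350576160801)), (np.float64(0.030727944652298347), np.float64(0.05358653274315138)), (np.float64(-0.029451707008976386), np.float64(0.054368460164336066)), (np.float64(-0.02971097525198985), np.float64(0.06543063032612673))]
jaw/bed [(np.float64(0.021242416775396865), np.float64(-0.013574155088719734)), (np.float64(-0.02389155118299688), np.float64(-0.011058116718939004))]
mould [[0.4392 0.298  0.028 ]]
[[0.4659 0.3222 0.028 ]
 [0.4638 0.2694 0.028 ]
 [0.4111 0.2709 0.028 ]
 [0.413  0.322  0.028 ]] [0.4385 0.2961 0.028 ] [np.float64(0.05278736008765801), np.float64(0.05272647155749755), np.float64(0.05115938669067261), np.float64(0.052825888414710136)]
```

```bash
python3 - <<'E'
from h import *
s=sense()
a=np.radians(86.3)
def down(a): x=np.array([np.cos(a),np.sin(a),0]);z=np.array([0,0,-1.]);return np.c_[x,np.cross(z,x),z]
print(rel(s,[.49,-.2,.2],down(a)))
print(rel(s,[.511,.02,.2],down(a)))
E
```

```text
(array([ 0.4064, -0.2108,  0.0053]), array([ -0.0337,  -0.0259, -68.6618]))
(array([ 0.493 , -0.4141,  0.0054]), array([ -0.0337,  -0.0259, -68.6618]))
```

Call:
{"op": "send_rows", "data": {
  "moves": [
    [0.406,-0.211,0.005,0,0,-68.66,-1],
    [0.406,-0.211,0.005,0,0,-68.66,-1],
    [0.406,-0.211,0.005,0,0,-68.66,-1],
    [0.406,-0.211,0.005,0,0,-68.66,-1],
    [0.406,-0.211,0.005,0,0,-68.66,-1],
    [0.406,-0.211,0.005,0,0,-68.66,-1],
    [0.406,-0.211,0.005,0,0,-68.66,-1],
    [0.406,-0.211,0.005,0,0,-68.66,-1]
  ]
}}

```text
t: 1.0
tcp_pos: [0.4501, -0.2391, 0.2012]
eef_rot: [[0.058, 0.998, 0.0], [0.998, -0.058, -0.0], [-0.0, 0.0, -1.0]]
force: [0.4, -0.5, -0.5]
gripper_width: 1.001
```

Call:
{"op": "send_rows", "data": {
  "moves": [
    [0.262,0.046,0,0,0,0,-1],
    [0.262,0.046,0,0,0,0,-1],
    [0.262,0.046,0,0,0,0,-1],
    [0.262,0.046,0,0,0,0,-1],
    [0.262,0.046,0,0,0,0,-1],
    [0.262,0.046,0,0,0,0,-1],
    [0.262,0.046,0,0,0,0,-1]
  ]
}}

```text
t: 1.7
tcp_pos: [0.5119, 0.0197, 0.2008]
eef_rot: [[0.061, 0.998, -0.0], [0.998, -0.061, 0.0], [0.0, -0.0, -1.0]]
force: [0.2, -0.7, -0.3]
gripper_width: 0.998
```

```bash
python3 - <<'E'
from h import *
s=sense();print(s['tcp_pos'],s['force'],s['ft_torque']);im=capture('wrist');np.savez('w1.npz',im=im,p=s['tcp_pos'],r=s['eef_rot'])
crop(im,56,0,400,300,2,'w1')
E
```

```text
[0.5119 0.0197 0.2008] [ 0.1561 -0.7167 -0.3025] [ 0.0008 -0.0523  0.0224]
```

View pics/w1.png

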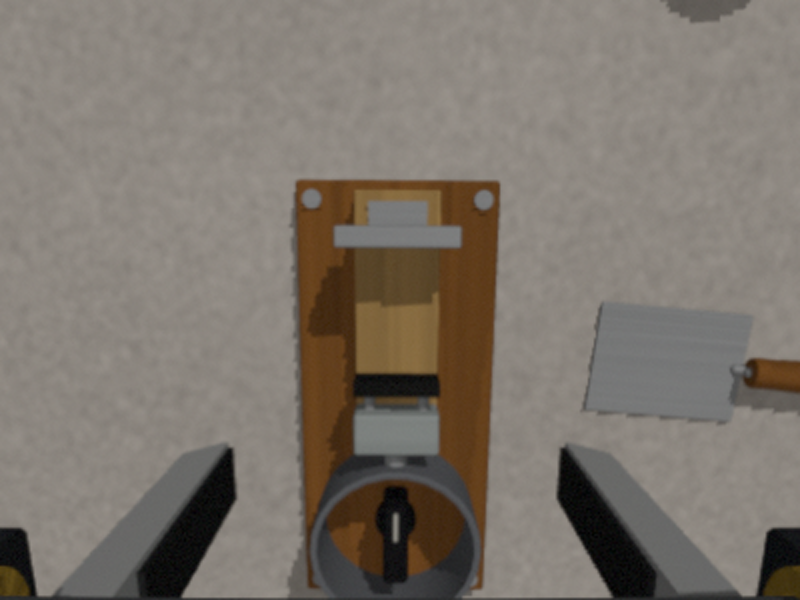

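The wrist view shows the whole jig clearly. The fence's front edge is at row 247 and the jaw's front edge at row 374. The knob is at about (396,535) and the guard spans x=312..481.

```bash
python3 - <<'E'
from h import *
d=np.load('w1.npz');c=cam('wrist',{'tcp_pos':d['p'],'eef_rot':d['r']})
px=lambda l:(np.array(l,float)+.5)/2-.5+np.array([56,0])
u=lambda l,z:unproj(c,px(l),z)[:,:2]
B=u([(296,181),(499,181)],.014);J=u([(354,374),(440,374)],.059);F=u([(334,247),(461,247)],.064)
G=u([(312,550),(481,550)],.062);K=u([(396,489),(397,582)],.056)
for n,v in dict(B=B,J=J,F=F,G=G,K=K).items(): print(n,v.tolist(),v.mean(0),np.linalg.norm(v[0]-v[1]))
sc=u([(312,199),(484,200)],.014);print(np.degrees(np.arctan2(*(sc[1]-sc[0])[::-1])))
for v in (B,F,J): print(np.degrees(np.arctan2(*(v[1]-v[0])[::-1])))
v=J.mean(0)-F.mean(0);print('gap',np.linalg.norm(v),np.degrees(np.arctan2(-v[1],-v[0])))
v=B.mean(0)-K.mean(0);print('len B-K',np.linalg.norm(v),np.degrees(np.arctan2(v[1],v[0])))
E
```

```text
B [[0.46605283792022895, 0.11487683637479962], [0.573875932527384, 0.10827036867644046]] [0.52   0.1116] 0.10802529863931398
J [[0.49236293815097526, 0.01814218603556647], [0.5352253434253481, 0.015499266292650055]] [0.5138 0.0168] 0.0429438099226429
F [[0.4880697550054922, 0.08092390625709084], [0.5475806324740886, 0.07727001195903335]] [0.5178 0.0791] 0.05962294424652033
G [[0.46283795972901476, -0.07563499213665771], [0.5525798339769821, -0.08120226688338829]] [ 0.5077 -0.0784] 0.08991439563075294
K [[0.5094300067709443, -0.04604327711509866], [0.5066006405364062, -0.10102130843259406]] [ 0.508  -0.0735] 0.05505078783120773
-3.829715374492665
-3.5062071010302405
-3.513479404143369
-3.528422433124126
gap 0.06240655877060067 86.29649133528788
len B-K 0.18549116568457866 86.30653466488288
```

Call:
{"op": "send_rows", "data": {
  "moves": [
    [0.271,-0.09,0.0,0,0,0,-1],
    [0.271,-0.09,0.0,0,0,0,-1],
    [0.271,-0.09,0.04,0,0,-1.5,-1],
    [0.271,-0.09,0.07,0,0,-1.5,-1],
    [0.271,-0.09,0.07,0,0,-1.5,-1],
    [0.271,-0.09,0.07,0,0,-1.5,-1],
    [0.271,-0.09,0.07,0,0,-1.5,-1],
    [0.271,-0.09,0.07,0,0,-1.5,-1]
  ]
}}

```text
t: 2.55
tcp_pos: [0.4396, 0.2932, 0.1308]
eef_rot: [[0.038, 0.999, -0.001], [0.999, -0.038, -0.001], [-0.001, -0.001, -1.0]]
force: [0.2, 0.0, -0.1]
gripper_width: 1.002
```

```bash
python3 - <<'E'
from h import *
s=sense();print(s['tcp_pos'],s['eef_rot'],s['qpos']);im=capture('wrist');np.savez('w2.npz',im=im,p=s['tcp_pos'],r=s['eef_rot'])
crop(im,56,0,400,300,2,'w2')
E
```

```text
[0.4396 0.2932 0.1308] [[ 0.038   0.9993 -0.0008]
 [ 0.9993 -0.038  -0.0007]
 [-0.0008 -0.0007 -1.    ]] [ 0.5189  0.3274  1.6676 -0.0003  1.1476  0.5571]
```

View pics/w2.png

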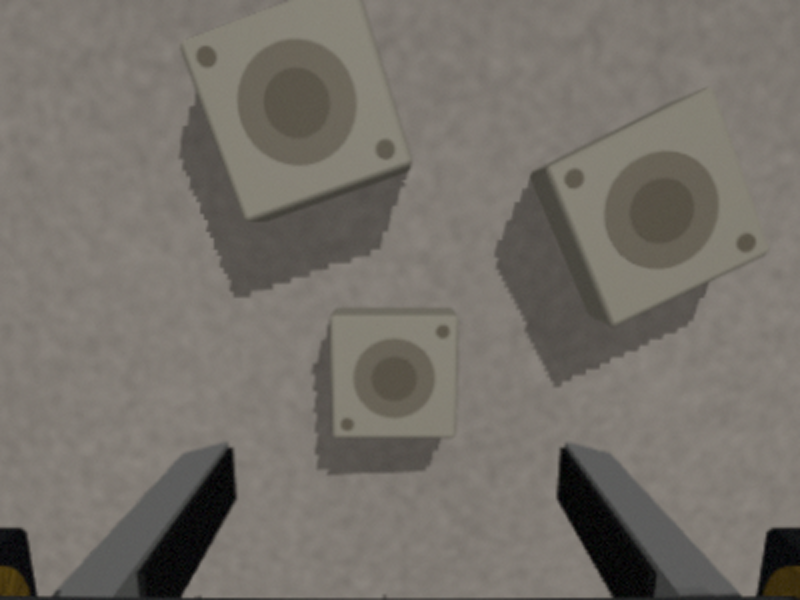

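The smallest mould's top has corners at (333,316), (456,315), (455,437) and (333,437), and it is nearly parallel to the tool. The two bigger moulds lie further off.

```bash
python3 - <<'E'
from h import *
d=np.load('w2.npz');s={'tcp_pos':d['p'],'eef_rot':d['r']};c=cam('wrist',s)
px=lambda l:(np.array(l,float)+.5)/2-.5+np.array([56,0])
C=unproj(c,px([(333,316),(456,315),(455,437),(333,437)]),.028);m=C.mean(0)
print(C,m,[np.linalg.norm(C[i]-C[(i+1)%4]) for i in range(4)])
print('relief',unproj(c,px([(394,378.5)]),.028))
e=C[1]+C[2]-C[0]-C[3];print(np.degrees(np.arctan2(e[1],e[0])))
e=C[0]+C[1]-C[2]-C[3];print(np.degrees(np.arctan2(e[1],e[0])))
# big mould (right) corners lowest, z .04
print(unproj(c,px([(612,325),(548,167)]),.035))
print('fingertip finger px',[ (p-[56,0])*2 for p in proj(c,[m+[.047,y,-.01] for y in(-.008,.008)]+[m+[.06,y,-.01] for y in(-.008,.008)])])
print(np.degrees(np.arctan2(s['eef_rot'][1,0],s['eef_rot'][0,0])))
print(s['eef_rot'].T@(np.array([m[0],m[1],.006])-s['tcp_pos']))
E
```

```text
[[0.4153 0.3259 0.028 ]
 [0.4681 0.3244 0.028 ]
 [0.4668 0.2693 0.028 ]
 [0.4119 0.2714 0.028 ]] [0.4405 0.2977 0.028 ] [np.float64(0.05277707386005717), np.float64(0.05509819168131151), np.float64(0.054850329879570246), np.float64(0.054668884273904136)]
relief [[0.4404 0.2974 0.028 ]]
-1.9531337912880113
87.56258189063205
[[0.5332 0.3188 0.035 ]
 [0.5051 0.3833 0.035 ]]
fingertip finger px [array([497.3392, 385.2506]), array([497.3392, 350.858 ]), array([525.7722, 384.1999]), array([526.1477, 349.7996])]
87.82020532459211
[0.0047 0.0008 0.1248]
```

Call:
{"op": "send_rows", "data": {
  "moves": [
    [0.0045,0.001,0.03,0,0,0,-1],
    [0.0045,0.001,0.07,0,0,0,-1],
    [0.0045,0.001,0.1,0,0,0,-1],
    [0.0045,0.001,0.118,0,0,0,-1],
    [0.0045,0.001,0.124,0,0,0,-1],
    [0.0045,0.001,0.124,0,0,0,-1],
    [0.0045,0.001,0.124,0,0,0,0.6],
    [0.0045,0.001,0.124,0,0,0,0.6]
  ],
  "newtons": 15
}}

```text
t: 3.4
tcp_pos: [0.4415, 0.2984, 0.0084]
eef_rot: [[0.039, 0.999, 0.002], [0.999, -0.039, 0.001], [0.001, 0.002, -1.0]]
force: [0.0, 0.4, 0.9]
gripper_width: 0.868
```

Call:
{"op": "send_rows", "data": {
  "moves": [
    [0,0,0,0,0,0,0.6],
    [0,0,0,0,0,0,0.6],
    [0,0,0,0,0,0,0.6],
    [0,0,0,0,0,0,0.6]
  ]
}}

```text
t: 3.8
tcp_pos: [0.4406, 0.2984, 0.0073]
eef_rot: [[0.038, 0.999, 0.0], [0.999, -0.038, 0.0], [0.0, 0.0, -1.0]]
force: [-2.3, -1.2, 2.9]
gripper_width: 0.593
```

Call:
{"op": "send_rows", "data": {
  "moves": [
    [0,0,0,0,0,0,0.6],
    [0,0,0,0,0,0,0.6],
    [0,0,-0.02,0,0,0,0.6],
    [0,0,-0.06,0,0,0,0.6],
    [0,0,-0.1,0,0,0,0.6],
    [0,0,-0.12,0,0,0,0.6],
    [0,0,-0.12,0,0,0,0.6]
  ]
}}

```text
t: 4.5
tcp_pos: [0.4418, 0.299, 0.1296]
eef_rot: [[0.038, 0.999, 0.004], [0.999, -0.038, 0.002], [0.003, 0.004, -1.0]]
force: [0.0, 0.4, -1.6]
gripper_width: 0.59
```

```bash
python3 - <<'E'
from h import *
s=sense();print(s['tcp_pos'],s['eef_rot'],s['force'],s['gripper_width']);im=capture('wrist');np.savez('w3.npz',im=im,p=s['tcp_pos'],r=s['eef_rot'])
crop(im,56,84,400,300,2,'w3')
a=np.radians(86.4)
x=np.array([np.cos(a),np.sin(a),0]);z=np.array([0,0,-1.]);Rt=np.c_[x,np.cross(z,x),z]
for yy in(.02,): print(rel(s,[.5155,.0465,.13],Rt))
E
```

```text
[0.4418 0.299  0.1296] [[ 0.0384  0.9993  0.0043]
 [ 0.9993 -0.0384  0.0024]
 [ 0.0026  0.0042 -1.    ]] [ 0.0171  0.3919 -1.5852] 0.5904856686113025
(array([-0.2495,  0.0834, -0.0006]), array([ 0.2367, -0.1506,  1.398 ]))
```

View pics/w3.png

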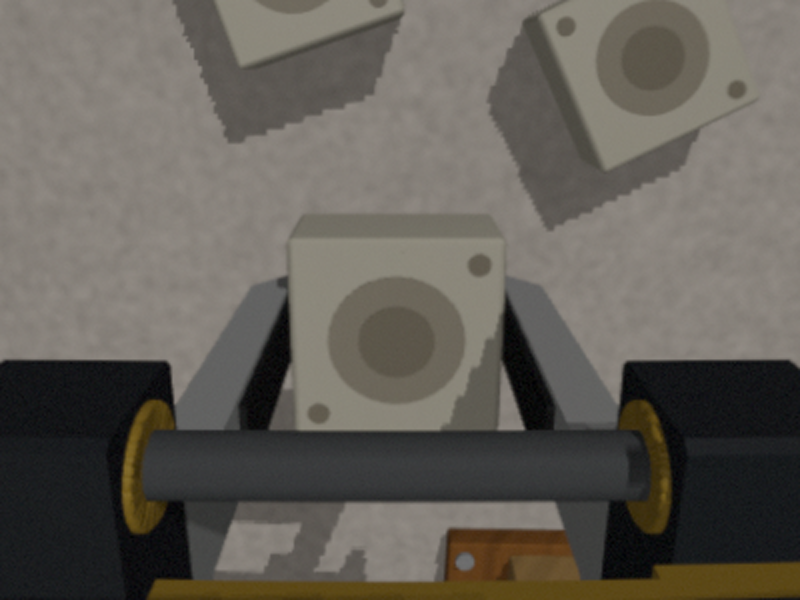

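The mould is held straight, with a gripper opening of 0.59, about 55.5 mm. Next I'll hover over the bed and check it against the fence.

Call:
{"op": "send_rows", "data": {
  "moves": [
    [-0.25,0.083,0,0.2,-0.2,1.4,0.6],
    [-0.25,0.083,0,0.2,-0.2,1.4,0.6],
    [-0.25,0.083,0,0.2,-0.2,1.4,0.6],
    [-0.25,0.083,0,0.2,-0.2,1.4,0.6],
    [-0.25,0.083,0,0.2,-0.2,1.4,0.6],
    [-0.25,0.083,0,0.2,-0.2,1.4,0.6],
    [-0.25,0.083,0,0.2,-0.2,1.4,0.6],
    [-0.25,0.083,0.03,0.2,-0.2,1.4,0.6]
  ]
}}

```text
t: 5.35
tcp_pos: [0.5153, 0.046, 0.0984]
eef_rot: [[0.063, 0.998, 0.001], [0.998, -0.063, -0.003], [-0.003, 0.001, -1.0]]
force: [1.5, -0.7, -1.5]
gripper_width: 0.596
```

Call:
{"op": "send_rows", "data": {
  "moves": [
    [0,0,0,0,0,0,0.6],
    [0,0,0,0,0,0,0.6]
  ]
}}

```text
t: 5.55
tcp_pos: [0.5134, 0.0465, 0.0967]
eef_rot: [[0.061, 0.998, -0.006], [0.998, -0.061, -0.003], [-0.004, -0.005, -1.0]]
force: [0.0, -0.1, -0.9]
gripper_width: 0.593
```

```bash
python3 - <<'E'
from h import *
s=sense();print(s['tcp_pos'],s['eef_rot'],s['force'],s['gripper_width']);im=capture('wrist');np.savez('w4.npz',im=im,p=s['tcp_pos'],r=s['eef_rot'])
crop(im,56,84,400,300,2,'w4')
im=capture('side');crop(im,230,150,90,110,5,'s4')
E
```

```text
[0.5134 0.0465 0.0967] [[ 0.0614  0.9981 -0.0056]
 [ 0.9981 -0.0614 -0.0032]
 [-0.0036 -0.0054 -1.    ]] [ 0.0114 -0.0539 -0.8811] 0.5932300875815292
```

View pics/w4.png

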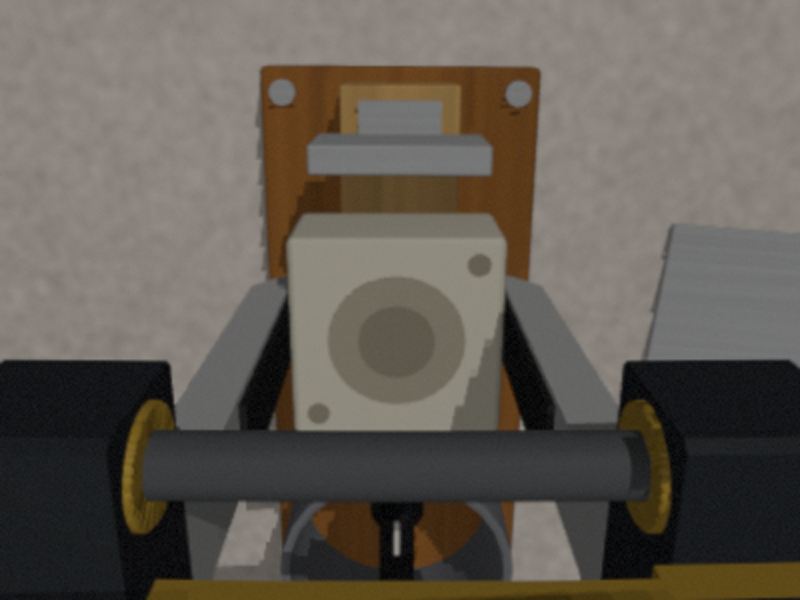

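View pics/s4.png

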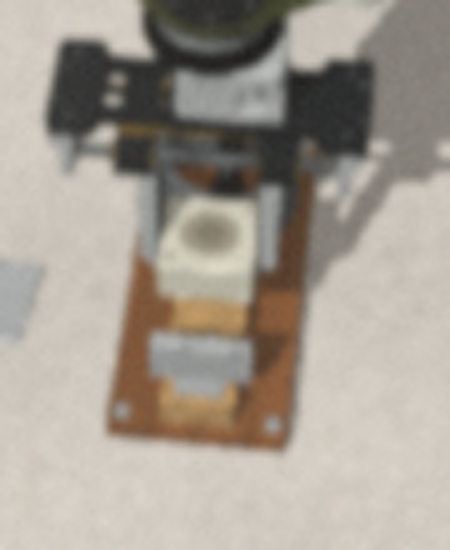

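```bash
python3 - <<'E'
from h import *
d=np.load('w4.npz');s={'tcp_pos':d['p'],'eef_rot':d['r']};c=cam('wrist',s)
px=lambda l:(np.array(l,float)+.5)/2-.5+np.array([56,84])
yd=np.array([np.cos(np.radians(86.35)),np.sin(np.radians(86.35))]);xd=np.array([yd[1],-yd[0]])
zu=d['p'][2]-.0073
def m(n,l,z):
    P=unproj(c,px(l),z)[:,:2]; r=P-d['p'][:2]; print(n,'xjig rel tcp',r@xd,'yjig',r@yd)
m('fence front top',[(309,175),(492,175)],.064)
m('fence back top',[(318,135),(486,135)],.064)
m('mould bottom',[(302,214),(493,214)],zu)
m('mould top',[(289,241),(505,241)],zu+.028)
m('relief',[(397,340)],zu+.028)
m('bed end',[(341,85),(461,85)],.034)
m('board end',[(261,66),(540,67)],.014)
m('guard',[(281,560),(512,560)],.062)
m('mark',[(398,538)],.056)
E
```

```text
fence front top xjig rel tcp [-0.0271  0.0325] yjig [0.033  0.0332]
fence back top xjig rel tcp [-0.0238  0.03  ] yjig [0.046  0.0462]
mould bottom xjig rel tcp [-0.026   0.0295] yjig [0.0263 0.0265]
mould top xjig rel tcp [-0.0253  0.0286] yjig [0.0264 0.0265]
relief xjig rel tcp [0.0018] yjig [-0.0004]
bed end xjig rel tcp [-0.0188  0.0244] yjig [0.0602 0.0604]
board end xjig rel tcp [-0.0514  0.0567] yjig [0.0664 0.0663]
guard xjig rel tcp [-0.0434  0.0468] yjig [-0.1201 -0.1195]
mark xjig rel tcp [0.0023] yjig [-0.1144]
```

Relative to the held mould, the fence face is about 5–6 mm ahead and the jaw about 5 mm behind. The x offset is about 1 mm. I'll lower it now.

Call:
{"op": "send_rows", "data": {
  "moves": [
    [0,0.001,0.015,0.2,-0.3,0,0.6],
    [0,0.001,0.03,0.2,-0.3,0,0.6],
    [0,0.001,0.04,0.2,-0.3,0,0.6],
    [0,0.001,0.047,0.2,-0.3,0,0.6],
    [0,0.001,0.052,0.2,-0.3,0,0.6],
    [0,0.001,0.054,0.2,-0.3,0,0.6],
    [0,0.001,0.054,0.2,-0.3,0,0.6],
    [0,0.001,0.054,0.2,-0.3,0,0.6]
  ]
}}

```text
t: 6.45
tcp_pos: [0.515, 0.0451, 0.0434]
eef_rot: [[0.063, 0.998, -0.007], [0.998, -0.063, -0.008], [-0.009, -0.006, -1.0]]
force: [0.4, -0.5, -1.5]
gripper_width: 0.595
```

```bash
python3 - <<'E'
from h import *
s=sense();print(s['tcp_pos'],s['eef_rot'],s['force'],s['gripper_width']);im=capture('wrist')
crop(im,56,84,400,300,2,'w5')
E
```

```text
[0.515  0.0451 0.0434] [[ 0.0628  0.998  -0.0069]
 [ 0.998  -0.0629 -0.0083]
 [-0.0087 -0.0063 -0.9999]] [ 0.4157 -0.5041 -1.5308] 0.5948091452167168
```

View pics/w5.png

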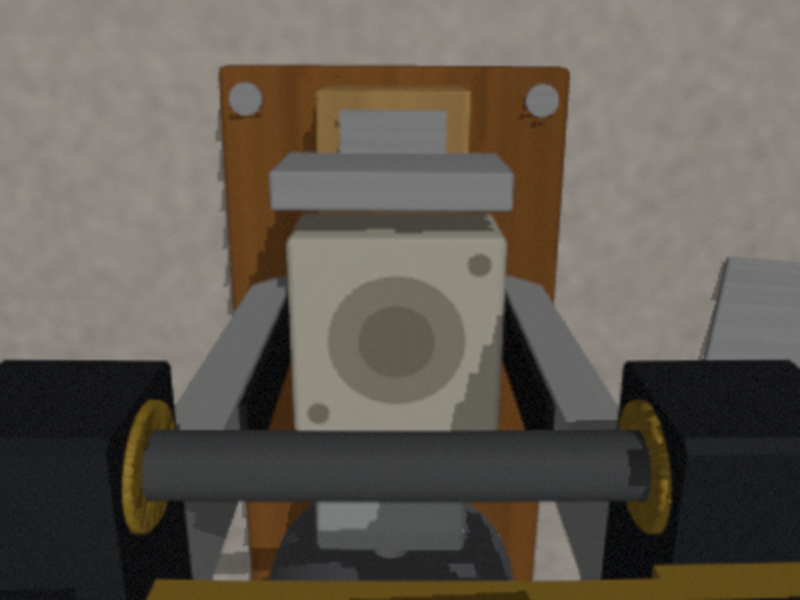

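Call:
{"op": "send_rows", "data": {
  "moves": [
    [0.001,-0.001,0,-0.3,0.4,0,0.6],
    [0.001,-0.001,0.001,-0.3,0.4,0,0.6],
    [0.001,-0.001,0.0015,-0.3,0.4,0,0.6],
    [0.001,-0.001,0.002,-0.3,0.4,0,0.6],
    [0.001,-0.001,0.002,-0.3,0.4,0,0.6]
  ]
}}

```text
t: 7.0
tcp_pos: [0.5138, 0.0461, 0.0413]
eef_rot: [[0.063, 0.998, -0.002], [0.998, -0.063, -0.002], [-0.002, -0.002, -1.0]]
force: [-2.9, -1.7, 4.0]
gripper_width: 0.597
```

```bash
python3 - <<'E'
from h import *
s=sense();print(s['tcp_pos'],s['eef_rot'],s['force'],s['gripper_width'],s['ft_torque'])
E
```

```text
[0.5138 0.0461 0.0413] [[ 0.0629  0.998  -0.0019]
 [ 0.998  -0.0629 -0.0018]
 [-0.0019 -0.0017 -1.    ]] [-2.8745 -1.7345  4.0372] 0.5965657401521048 [-0.138   0.2963 -0.0104]
```

Call:
{"op": "send_rows", "data": {
  "moves": [
    [0,0,0,0,0,0,-0.5],
    [0,0,0,0,0,0,-0.7],
    [0,0,0,0,0,0,-0.7],
    [0,0,-0.015,0,0,0,-0.7],
    [0,0,-0.05,0,0,0,-0.7],
    [0,0,-0.1,0,0,0,-0.7],
    [0,0,-0.1,0,0,0,-0.7]
  ]
}}

```text
t: 7.7
tcp_pos: [0.5166, 0.0464, 0.1469]
eef_rot: [[0.063, 0.998, 0.008], [0.998, -0.063, -0.001], [-0.001, 0.008, -1.0]]
force: [0.4, -0.4, -0.4]
gripper_width: 0.851
```

```bash
python3 - <<'E'
from h import *
s=sense();print(s['tcp_pos'],s['eef_rot'],s['force'],s['ft_torque'],s['gripper_width']);im=capture('wrist');np.savez('w6.npz',im=im,p=s['tcp_pos'],r=s['eef_rot'])
crop(im,56,84,400,300,2,'w6')
E
```

```text
[0.5166 0.0464 0.1469] [[ 0.0628  0.998   0.0076]
 [ 0.998  -0.0628 -0.0014]
 [-0.001   0.0077 -1.    ]] [ 0.4416 -0.3786 -0.3661] [-0.0714 -0.1031  0.0008] 0.8505435597460185
```

View pics/w6.png

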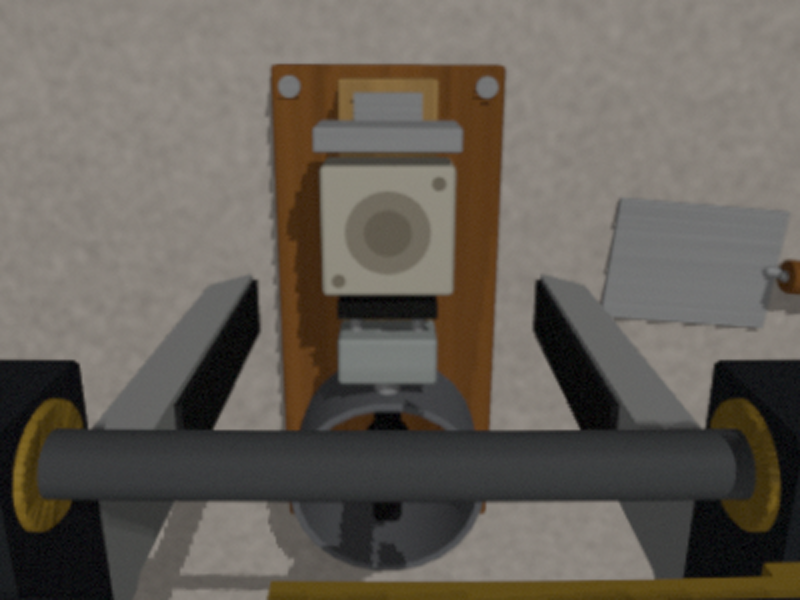

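The mould lies straight and centred on the bed: mould and bed both centre on x=388. The jaw is just behind it. Now I'll move over the knob.

Call:
{"op": "send_rows", "data": {
  "moves": [
    [-0.127,-0.002,0,0.3,0,0,0.1],
    [-0.127,-0.002,0,0.3,0,0,0.1],
    [-0.127,-0.002,0,0.3,0,0,0.1],
    [-0.127,-0.002,0.025,0.3,0,0,0.1],
    [-0.127,-0.002,0.025,0.3,0,0,0.1],
    [-0.127,-0.002,0.025,0.3,0,0,0.1],
    [-0.127,-0.002,0.025,0.3,0,0,0.1],
    [-0.127,-0.002,0.025,0.3,0,0,0.1]
  ]
}}

```text
t: 8.55
tcp_pos: [0.5044, -0.0799, 0.1169]
eef_rot: [[0.062, 0.998, -0.006], [0.998, -0.062, -0.002], [-0.002, -0.006, -1.0]]
force: [-0.0, 0.5, -0.0]
gripper_width: 0.447
```

```bash
python3 - <<'E'
from h import *
s=sense();print(s['tcp_pos'],s['eef_rot'],s['force'],s['ft_torque'],s['gripper_width'],s['qpos']);im=capture('wrist');np.savez('w7.npz',im=im,p=s['tcp_pos'],r=s['eef_rot'])
crop(im,56,84,400,300,2,'w7')
im=capture('side');crop(im,225,150,100,100,5,'s7')
im=capture('top');crop(im,225,190,100,58,8,'t7')
E
```

```text
[ 0.5044 -0.0799  0.1169] [[ 0.0619  0.9981 -0.0061]
 [ 0.9981 -0.0619 -0.0016]
 [-0.0019 -0.006  -1.    ]] [-0.0257  0.5037 -0.044 ] [ 0.026  -0.0325 -0.0185] 0.44732070251186384 [-0.2273  0.3102  1.7265 -0.0032  1.1105 -0.1639]
```

View pics/w7.png

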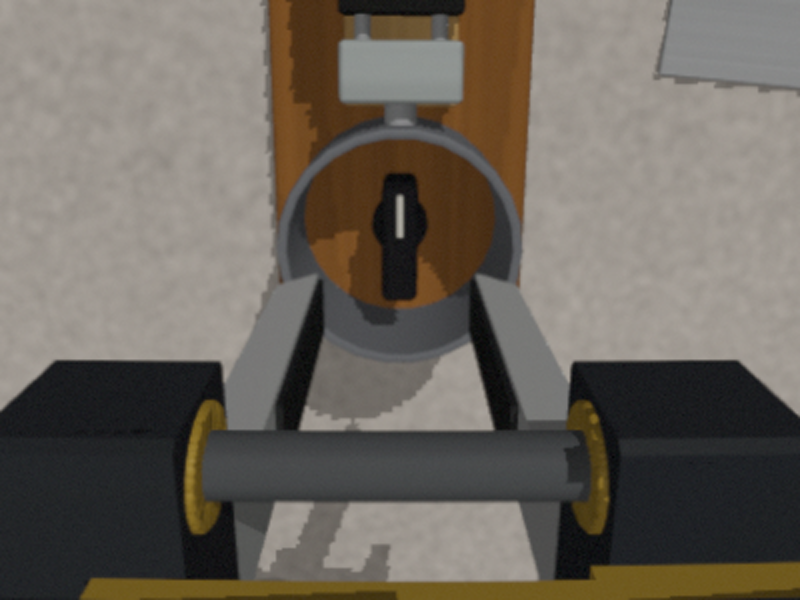

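View pics/s7.png

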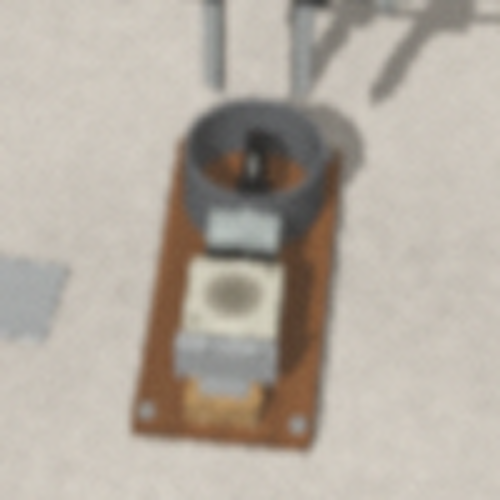

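View pics/t7.png

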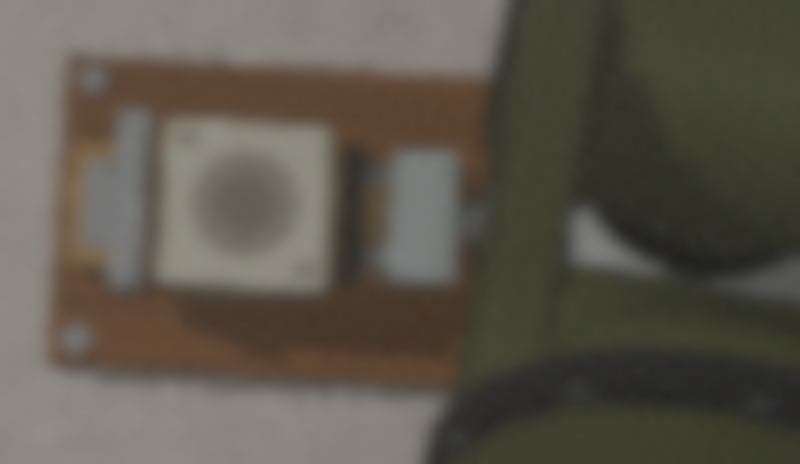

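```bash
python3 - <<'E'
from h import *
d=np.load('w7.npz');s={'tcp_pos':d['p'],'eef_rot':d['r']};c=cam('wrist',s)
px=lambda l:(np.array(l,float)+.5)/2-.5+np.array([56,84])
def m(n,l,z):
    P=unproj(c,px(l),z); r=(P-d['p'])@d['r']; print(n,r[:,:2].round(4).tolist(),r.mean(0)[:2])
m('guard lr',[(279,240),(521,240)],.062)
m('guard tb',[(400,119),(400,360)],.062)
m('bar',[(400,186),(400,298)],.056)
m('bar bottomtop',[(400,175)],.022)
m('bar sides',[(383,270),(416,270)],.056)
m('bar dir',[(399.5,195),(400.5,238)],.056)
# pixel of model knob at tcp
p=d['p'];r=d['r']
pts=[p+r@np.array([dx,0,0])*1 for dx in(-.046/2,.046/2)]
print([(q-[56,84])*2 for q in proj(c,[[a[0],a[1],.056] for a in pts])])
E
python3 - <<'E'
import sys;sys.path.insert(0,'.')
E
python3 - <<'E'
from h import *
d=np.load('w7.npz');im=d['im'];crop(im,226,150,60,100,6,'w7z')
E
```

```text
guard lr [[0.0046, -0.0417], [0.0048, 0.0476]] [0.0047 0.0029]
guard tb [[0.0491, 0.0029], [-0.0437, 0.003]] [0.0027 0.003 ]
bar [[0.0238, 0.003], [-0.0204, 0.0031]] [0.0017 0.003 ]
bar bottomtop [[0.0216, 0.0032]] [0.0216 0.0032]
bar sides [[-0.009, -0.0035], [-0.009, 0.0092]] [-0.009   0.0028]
bar dir [[0.0204, 0.0028], [0.0038, 0.0032]] [0.0121 0.003 ]
[array([392.5686, 303.4727]), array([392.4379, 187.3226])]
```

View pics/w7z.png

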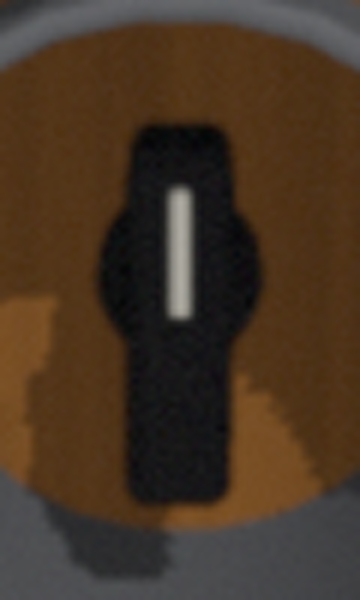

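Call:
{"op": "send_rows", "data": {
  "moves": [
    [0.0015,0.0015,0,-0.2,0,0,0.1],
    [0.0015,0.0015,0.02,-0.2,0,0,0.1],
    [0.0015,0.0015,0.04,-0.2,0,0,0.1],
    [0.0015,0.0015,0.06,-0.2,0,0,0.1],
    [0.0015,0.0015,0.075,-0.2,0,0,0.1],
    [0.0015,0.0015,0.085,-0.2,0,0,0.1],
    [0.0015,0.0015,0.092,-0.2,0,0,0.1],
    [0.0015,0.0015,0.092,-0.2,0,0,0.1]
  ]
}}

```text
t: 9.5
tcp_pos: [0.5048, -0.079, 0.0238]
eef_rot: [[0.063, 0.998, -0.004], [0.998, -0.063, -0.001], [-0.002, -0.004, -1.0]]
force: [-0.4, -0.4, 0.0]
gripper_width: 0.451
```

```bash
cat > st.py <<'E'
from h import *
s=sense();r=s['eef_rot'];print(s['t'],'p',s['tcp_pos'],'yaw',np.degrees(np.arctan2(r[1,0],r[0,0])).round(2),'z',r[:,2],'F',s['force'],'M',s['ft_torque'],'w',s['gripper_width'],'q6',s['qpos'][5], 'e6',s['joint_efforts'][5])
E
python3 st.py; python3 - <<'E'
from h import *
im=capture('wrist');crop(im,56,84,400,300,2,'w8')
E
```

```text
9.5 p [ 0.5048 -0.079   0.0238] yaw 86.4 z [-0.0043 -0.0014 -1.    ] F [-0.3555 -0.4338  0.0465] M [-0.0263 -0.0148  0.0057] w 0.4509194804763538 q6 -0.16102211832331834 e6 0.002173946995753795
```

View pics/w8.png

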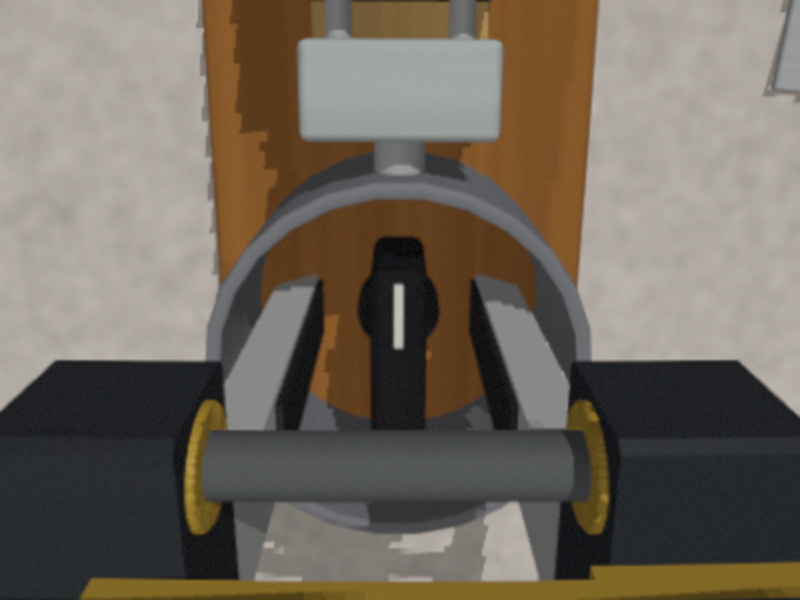

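```bash
python3 - <<'E'
from h import *
s=sense();c=cam('wrist',s)
px=lambda l:(np.array(l,float)+.5)/2-.5+np.array([56,84])
def m(n,l,z):
    P=unproj(c,px(l),z); r=(P-s['tcp_pos'])@s['eef_rot']; print(n,r[:,:2].round(4).tolist(),r.mean(0)[:2])
m('guard lr',[(207,340),(591,340)],.062)
m('guard tb out',[(398,172),(398,531)],.062)
m('guard tb in',[(398,198)],.062)
m('bar +end',[(398,262),(398,250),(398,238)],.056)
m('bar ctr',[(372,400),(426,400)],.056)
m('finger tips',[(323,285),(470,278)],.0238)
E
```

```text
guard lr [[0.0072, -0.0427], [0.0073, 0.0468]] [0.0072 0.0021]
guard tb out [[0.0469, 0.0018], [-0.0455, 0.0019]] [0.0007 0.0019]
guard tb in [[0.0411, 0.0018]] [0.0411 0.0018]
bar +end [[0.0244, 0.0019], [0.0273, 0.0019], [0.0303, 0.0018]] [0.0273 0.0019]
bar ctr [[-0.0117, -0.0046], [-0.0116, 0.0088]] [-0.0117  0.0021]
finger tips [[0.0069, -0.0196], [0.0091, 0.0227]] [0.008  0.0015]
```

Call:
{"op": "send_rows", "data": {
  "moves": [
    [0.0005,0.0005,0.002,0,0,0,0.4],
    [0.0005,0.0005,0.002,0,0,0,0.6],
    [0.0005,0.0005,0.002,0,0,0,0.9],
    [0.0005,0.0005,0.002,0,0,0,1],
    [0.0005,0.0005,0.002,0,0,0,1],
    [0.0005,0.0005,0.002,0,0,0,1],
    [0.0005,0.0005,0.002,0,0,0,1],
    [0.0005,0.0005,0.002,0,0,0,1]
  ],
  "newtons": 35
}}

```text
t: 10.35
tcp_pos: [0.5054, -0.0786, 0.0225]
eef_rot: [[0.063, 0.998, -0.004], [0.998, -0.063, -0.002], [-0.002, -0.004, -1.0]]
force: [-4.2, 0.2, 6.0]
gripper_width: 0.218
```

```bash
python3 st.py
```

```text
10.35 p [ 0.5054 -0.0786  0.0225] yaw 86.4 z [-0.0037 -0.0015 -1.    ] F [-4.1692  0.2234  5.9905] M [ 0.0427  0.7488 -0.0221] w 0.21845496185111996 q6 -0.15995253791562403 e6 0.011021751270163804
```

Call:
{"op": "send_rows", "data": {
  "moves": [
    [0,0,0,0,0,0,0.4],
    [0,0,0,0,0,0,0.4],
    [0,0,-0.006,0,0,0,0.4],
    [0,0,-0.006,0,0,0,0.4]
  ]
}}

```text
t: 10.75
tcp_pos: [0.506, -0.0787, 0.0291]
eef_rot: [[0.063, 0.998, -0.002], [0.998, -0.063, -0.002], [-0.002, -0.002, -1.0]]
force: [-0.6, -1.4, 0.4]
gripper_width: 0.299
```

```bash
python3 st.py; python3 - <<'E'
from h import *
im=capture('wrist');crop(im,156,164,200,150,4,'w9')
E
```

```text
10.75 p [ 0.506  -0.0787  0.0291] yaw 86.39 z [-0.0022 -0.0018 -1.    ] F [-0.6369 -1.4213  0.4482] M [-0.0431 -0.1171 -0.0643] w 0.29874653340222773 q6 -0.15993528122363684 e6 -0.0014610315338359214
```

View pics/w9.png

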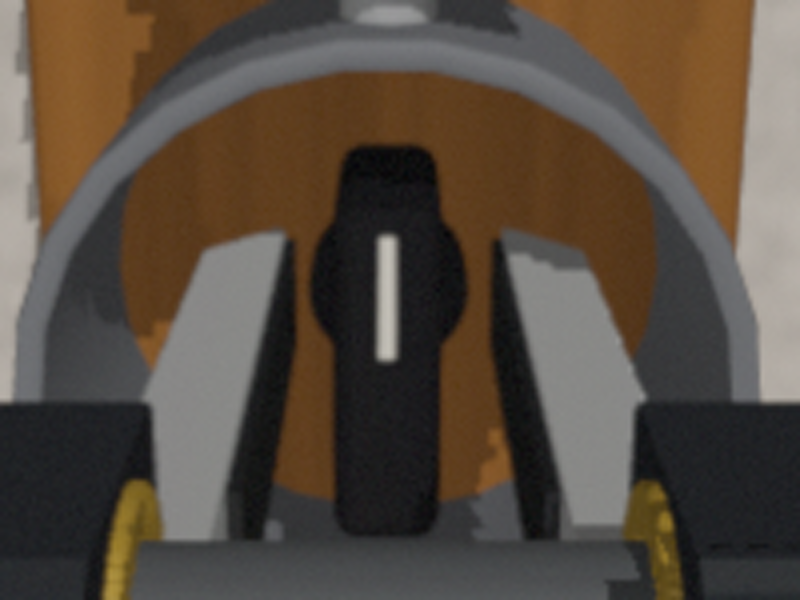

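Call:
{"op": "send_rows", "data": {
  "moves": [
    [0,-0.0006,-0.0005,0,0,0,0.6],
    [0,-0.0006,-0.0005,0,0,0,0.9],
    [0,-0.0006,-0.0005,0,0,0,1],
    [0,-0.0006,-0.0005,0,0,0,1],
    [0,-0.0006,-0.0005,0,0,0,1],
    [0,-0.0006,-0.0005,0,0,0,1],
    [0,-0.0006,-0.0005,0,0,0,1]
  ]
}}

```text
t: 11.5
tcp_pos: [0.5052, -0.0786, 0.0288]
eef_rot: [[0.063, 0.998, -0.003], [0.998, -0.063, -0.002], [-0.002, -0.003, -1.0]]
force: [5.0, 0.5, -4.5]
gripper_width: 0.146
```

```bash
python3 st.py
```

```text
11.5 p [ 0.5052 -0.0786  0.0288] yaw 86.39 z [-0.0028 -0.0016 -1.    ] F [ 5.0127  0.4701 -4.5176] M [-0.0676 -1.1828 -0.0943] w 0.14640227351764923 q6 -0.16010042831349058 e6 -0.12546932324767113
```

Call:
{"op": "send_rows", "data": {
  "moves": [
    [0,0,0,0,0,4,1],
    [0,0,0,0,0,8,1],
    [0,0,0,0,0,12,1],
    [0,0,0,0,0,16,1],
    [0,0,0,0,0,20,1],
    [0,0,0,0,0,24,1],
    [0,0,0,0,0,28,1],
    [0,0,0,0,0,32,1]
  ]
}}

```text
t: 12.3
tcp_pos: [0.5061, -0.079, 0.0289]
eef_rot: [[0.584, 0.812, -0.0], [0.812, -0.584, -0.003], [-0.002, 0.001, -1.0]]
force: [13.6, -3.2, -9.2]
gripper_width: 0.148
```

```bash
python3 st.py
```

```text
12.3 p [ 0.5061 -0.079   0.0289] yaw 54.26 z [-0.0004 -0.0025 -1.    ] F [13.6195 -3.1947 -9.1806] M [-0.5546 -2.6587  0.2027] w 0.14798693515655922 q6 0.4009320231347181 e6 -1.262299083173275
```

Call:
{"op": "send_rows", "data": {
  "moves": [
    [0.0005,0.0007,0.0008,0,0,3,1],
    [0.0005,0.0007,0.0008,0,0,6,1],
    [0.0005,0.0007,0.0008,0,0,9,1],
    [0.0005,0.0007,0.0008,0,0,12,1],
    [0.0005,0.0007,0.0008,0,0,15,1],
    [0.0005,0.0007,0.0008,0,0,18,1]
  ]
}}

```text
t: 12.9
tcp_pos: [0.5068, -0.0793, 0.0288]
eef_rot: [[0.806, 0.592, -0.001], [0.592, -0.806, -0.003], [-0.003, 0.002, -1.0]]
force: [5.6, -5.5, 3.0]
gripper_width: 0.147
```

```bash
python3 st.py
```

```text
12.9 p [ 0.5068 -0.0793  0.0288] yaw 36.3 z [-0.001  -0.0031 -1.    ] F [ 5.5714 -5.5483  3.0052] M [-0.9505 -1.1197  0.2342] w 0.14650075194354928 q6 0.7147351285591323 e6 -0.9042610041797161
```

Call:
{"op": "send_rows", "data": {
  "moves": [
    [0.0001,0.0005,0,0,0,3,1],
    [0.0001,0.0005,0,0,0,6,1],
    [0.0001,0.0005,0,0,0,9,1],
    [0.0001,0.0005,0,0,0,12,1]
  ]
}}

```text
t: 13.3
tcp_pos: [0.507, -0.0797, 0.0288]
eef_rot: [[0.911, 0.411, -0.001], [0.411, -0.911, -0.003], [-0.002, 0.002, -1.0]]
force: [3.9, -6.3, 3.0]
gripper_width: 0.149
```

```bash
python3 st.py
```

```text
13.3 p [ 0.507  -0.0797  0.0288] yaw 24.3 z [-0.0013 -0.0031 -1.    ] F [ 3.8611 -6.295   2.9833] M [-1.0668 -0.7957  0.1827] w 0.14874148103795495 q6 0.9237152139810232 e6 -0.906735397875309
```

Call:
{"op": "send_rows", "data": {
  "moves": [
    [0,0,0,0,0,3,1],
    [0,0,0,0,0,6,1]
  ]
}}

```text
t: 13.5
tcp_pos: [0.507, -0.0799, 0.0288]
eef_rot: [[0.949, 0.314, -0.001], [0.314, -0.949, -0.003], [-0.002, 0.003, -1.0]]
force: [5.1, -7.8, 2.7]
gripper_width: 0.146
```

```bash
python3 st.py
```

```text
13.5 p [ 0.507  -0.0799  0.0288] yaw 18.3 z [-0.0012 -0.0034 -1.    ] F [ 5.0552 -7.7579  2.6817] M [-1.3486 -0.9482  0.1949] w 0.14571643790967378 q6 1.0284119801880396 e6 -0.9033632464706898
```

```bash
python3 - <<'E'
from h import *
im=capture('top');crop(im,228,198,50,36,16,'t10')
im=capture('side');crop(im,250,180,45,60,10,'s10')
E
python3 st.py
```

```text
13.6 p [ 0.507  -0.0799  0.0288] yaw 18.3 z [-0.0012 -0.0033 -1.    ] F [ 4.75   -7.2384  2.5408] M [-1.2672 -0.8754 -0.0485] w 0.1432631237503869 q6 1.0282341969246962 e6 0.8809700980782509
```

View pics/t10.png

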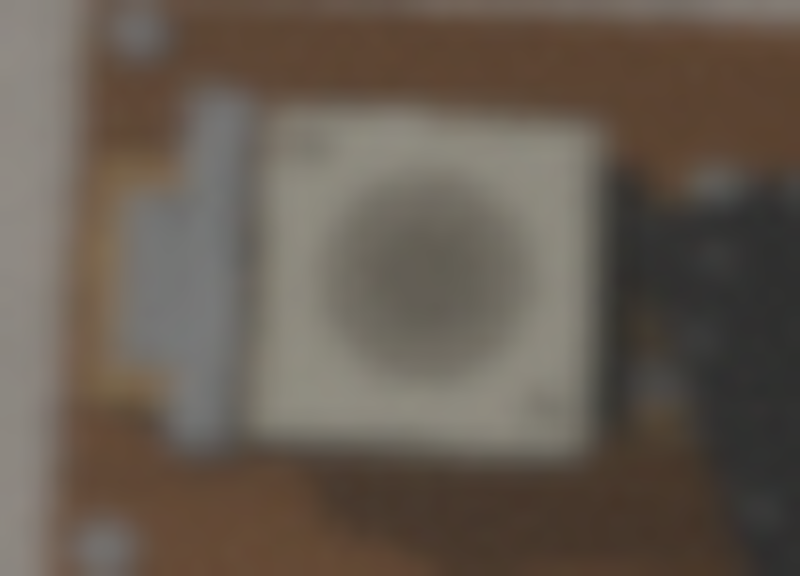

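View pics/s10.png

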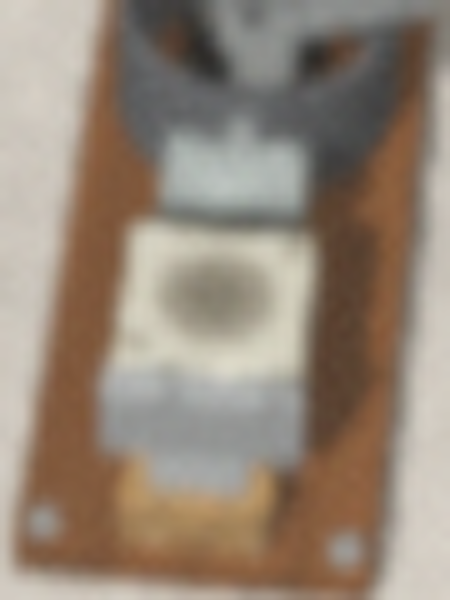

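Call:
{"op": "send_rows", "data": {
  "moves": [
    [0.0002,0.0005,0,0,0,2,1],
    [0.0002,0.0005,0,0,0,4,1]
  ]
}}

```text
t: 13.8
tcp_pos: [0.5071, -0.08, 0.0288]
eef_rot: [[0.969, 0.248, -0.002], [0.248, -0.969, -0.003], [-0.003, 0.002, -1.0]]
force: [3.1, -5.4, 5.7]
gripper_width: 0.146
```

```bash
python3 st.py
```

```text
13.8 p [ 0.5071 -0.08    0.0288] yaw 14.34 z [-0.0019 -0.0029 -1.    ] F [ 3.0982 -5.4134  5.6835] M [-0.9174 -0.5146  0.1767] w 0.1462956686171953 q6 1.0967968263995627 e6 -0.6095165200531483
```

Call:
{"op": "send_rows", "data": {
  "moves": [
    [0,0,0,0,0,2,1],
    [0,0,0,0,0,4,1]
  ]
}}

```text
t: 14.0
tcp_pos: [0.5071, -0.0802, 0.0288]
eef_rot: [[0.984, 0.179, -0.002], [0.179, -0.984, -0.003], [-0.002, 0.003, -1.0]]
force: [2.7, -7.5, 4.4]
gripper_width: 0.143
```

```bash
python3 st.py
```

```text
14.0 p [ 0.5071 -0.0802  0.0288] yaw 10.34 z [-0.0018 -0.0031 -1.    ] F [ 2.6875 -7.5108  4.3853] M [-1.1387 -0.518   0.1736] w 0.1429993559722053 q6 1.1666948436907039 e6 -0.5452557653188705
```

Call:
{"op": "send_rows", "data": {
  "moves": [
    [0,0,0,0,0,2,1],
    [0,0,0,0,0,4,1]
  ]
}}

```text
t: 14.2
tcp_pos: [0.5072, -0.0803, 0.0288]
eef_rot: [[0.994, 0.11, -0.002], [0.11, -0.994, -0.003], [-0.002, 0.003, -1.0]]
force: [2.6, -7.6, 4.3]
gripper_width: 0.145
```

```bash
python3 st.py
```

```text
14.2 p [ 0.5072 -0.0803  0.0288] yaw 6.34 z [-0.0017 -0.0033 -1.    ] F [ 2.6273 -7.6267  4.3034] M [-1.2817 -0.6414  0.1602] w 0.14526703599423146 q6 1.236528004575552 e6 -0.5430529452860355
```

Call:
{"op": "send_rows", "data": {
  "moves": [
    [0,0.0004,0,0,0,2,1],
    [0,0.0004,0,0,0,4,1]
  ]
}}

```text
t: 14.4
tcp_pos: [0.5072, -0.0805, 0.0288]
eef_rot: [[0.999, 0.041, -0.002], [0.041, -0.999, -0.003], [-0.002, 0.003, -1.0]]
force: [2.7, -4.7, 4.7]
gripper_width: 0.143
```

```bash
python3 st.py
```

```text
14.4 p [ 0.5072 -0.0805  0.0288] yaw 2.33 z [-0.0019 -0.0029 -1.    ] F [ 2.7302 -4.6509  4.6553] M [-0.9107 -0.5325  0.1671] w 0.14286222989606767 q6 1.3055750587970378 e6 -0.558426920324564
```

Call:
{"op": "send_rows", "data": {
  "moves": [
    [0,0,0,0,0,2,1],
    [0,0,0,0,0,4,1]
  ]
}}

```text
t: 14.6
tcp_pos: [0.5072, -0.0806, 0.0288]
eef_rot: [[1.0, -0.029, -0.002], [-0.029, -1.0, -0.003], [-0.002, 0.003, -1.0]]
force: [1.8, -6.8, 4.0]
gripper_width: 0.146
```

```bash
python3 st.py
```

```text
14.6 p [ 0.5072 -0.0806  0.0288] yaw -1.66 z [-0.0017 -0.0032 -1.    ] F [ 1.7627 -6.8303  4.0494] M [-1.1831 -0.4834  0.1913] w 0.14639749172597544 q6 1.3754104259105124 e6 -0.5454698950052261
```

Call:
{"op": "send_rows", "data": {
  "moves": [
    [0,0,0,0,0,2,1],
    [0,0,0,0,0,4,1]
  ]
}}

```text
t: 14.8
tcp_pos: [0.5072, -0.0807, 0.0288]
eef_rot: [[0.995, -0.099, -0.002], [-0.099, -0.995, -0.003], [-0.001, 0.004, -1.0]]
force: [1.8, -7.1, 4.2]
gripper_width: 0.149
```

```bash
python3 st.py
```

```text
14.8 p [ 0.5072 -0.0807  0.0288] yaw -5.66 z [-0.0018 -0.0034 -1.    ] F [ 1.7733 -7.1439  4.1716] M [-1.3906 -0.4959  0.1715] w 0.14859234804014812 q6 1.4451873373905637 e6 -0.5435271933674812
```

Call:
{"op": "send_rows", "data": {
  "moves": [
    [0,0.0003,0,0,0,1.5,1],
    [0,0.0003,0,0,0,3,1]
  ]
}}

```text
t: 15.0
tcp_pos: [0.5072, -0.0809, 0.0288]
eef_rot: [[0.989, -0.15, -0.002], [-0.15, -0.989, -0.003], [-0.001, 0.003, -1.0]]
force: [2.6, -5.7, 5.5]
gripper_width: 0.145
```

```bash
python3 st.py
```

```text
15.0 p [ 0.5072 -0.0809  0.0288] yaw -8.65 z [-0.0018 -0.0031 -1.    ] F [ 2.5691 -5.6728  5.5398] M [-1.0418 -0.5399  0.2001] w 0.1445021732236436 q6 1.4966721152644582 e6 -0.3600767534226179
```

Call:
{"op": "send_rows", "data": {
  "moves": [
    [0,0,0,0,0,1.5,1],
    [0,0,0,0,0,3,1]
  ]
}}

```text
t: 15.2
tcp_pos: [0.5072, -0.081, 0.0288]
eef_rot: [[0.979, -0.202, -0.002], [-0.202, -0.979, -0.003], [-0.001, 0.004, -1.0]]
force: [2.6, -7.1, 4.8]
gripper_width: 0.144
```

```bash
python3 st.py
```

```text
15.2 p [ 0.5072 -0.081   0.0288] yaw -11.64 z [-0.0018 -0.0033 -1.    ] F [ 2.5695 -7.1025  4.788 ] M [-1.1747 -0.5659  0.1877] w 0.1444178061303398 q6 1.5489941040557584 e6 -0.3647455293685198
```

Call:
{"op": "send_rows", "data": {
  "moves": [
    [0,0,0,0,0,1.5,1],
    [0,0,0,0,0,3,1]
  ]
}}

```text
t: 15.4
tcp_pos: [0.5071, -0.081, 0.0288]
eef_rot: [[0.968, -0.253, -0.002], [-0.253, -0.968, -0.003], [-0.001, 0.004, -1.0]]
force: [1.8, -8.1, 4.7]
gripper_width: 0.146
```

```bash
python3 st.py
```

```text
15.4 p [ 0.5071 -0.081   0.0288] yaw -14.64 z [-0.0019 -0.0033 -1.    ] F [ 1.7628 -8.0526  4.7382] M [-1.3429 -0.4284  0.2043] w 0.14627957237008177 q6 1.6013545722548184 e6 -0.36345952190458775
```

```bash
python3 - <<'E'
from h import *
im=capture('top');crop(im,228,198,50,36,16,'t11')
E
```

```text
(no output)
```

View pics/t11.png

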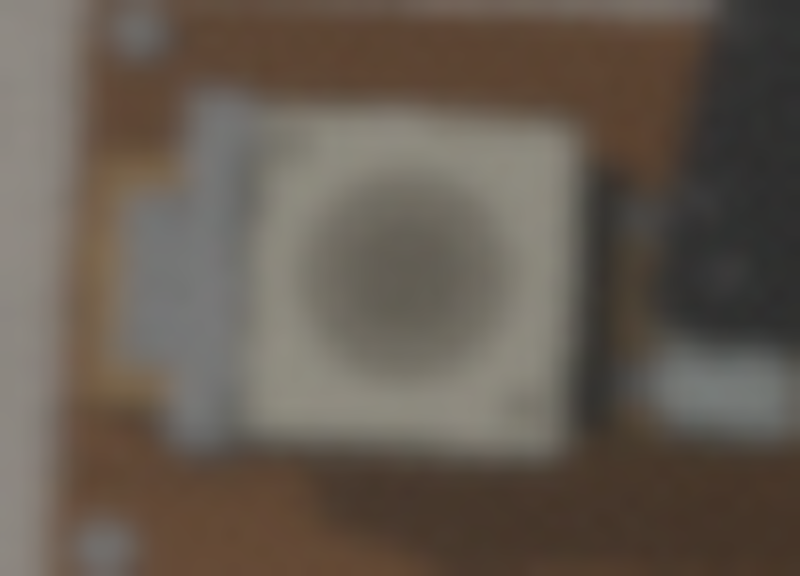

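Call:
{"op": "send_rows", "data": {
  "moves": [
    [0,0.0003,0,0,0,1,1],
    [0,0.0003,0,0,0,2.5,1]
  ]
}}

```text
t: 15.65
tcp_pos: [0.5071, -0.0812, 0.0288]
eef_rot: [[0.956, -0.294, -0.002], [-0.294, -0.956, -0.003], [-0.001, 0.003, -1.0]]
force: [2.7, -6.9, 4.6]
gripper_width: 0.145
```

```bash
python3 st.py
```

```text
15.65 p [ 0.5071 -0.0812  0.0288] yaw -17.13 z [-0.0017 -0.003  -1.    ] F [ 2.7291 -6.9143  4.5671] M [-0.9946 -0.5111  0.2051] w 0.144971679984877 q6 1.644021099110719 e6 -0.533551387488842
```

Call:
{"op": "send_rows", "data": {
  "moves": [
    [0,0,0,0,0,1.25,1],
    [0,0,0,0,0,2.5,1]
  ]
}}

```text
t: 15.85
tcp_pos: [0.5071, -0.0812, 0.0288]
eef_rot: [[0.942, -0.336, -0.002], [-0.336, -0.942, -0.003], [-0.001, 0.004, -1.0]]
force: [2.3, -7.8, 4.7]
gripper_width: 0.147
```

```bash
python3 st.py
```

```text
15.85 p [ 0.5071 -0.0812  0.0288] yaw -19.63 z [-0.0018 -0.0032 -1.    ] F [ 2.2793 -7.8221  4.6857] M [-1.1027 -0.5188  0.2176] w 0.14704111464887937 q6 1.6878739385456683 e6 -0.2501904219388962
```

Call:
{"op": "send_rows", "data": {
  "moves": [
    [0,0,0,0,0,1.25,1],
    [0,0,0,0,0,2.5,1]
  ]
}}

```text
t: 16.05
tcp_pos: [0.507, -0.0813, 0.0288]
eef_rot: [[0.926, -0.377, -0.002], [-0.377, -0.926, -0.003], [-0.001, 0.004, -1.0]]
force: [2.3, -8.2, 6.3]
gripper_width: 0.144
```

```bash
python3 st.py
```

```text
16.05 p [ 0.507  -0.0813  0.0288] yaw -22.13 z [-0.0019 -0.0033 -1.    ] F [ 2.2642 -8.2222  6.3068] M [-1.2295 -0.4474  0.2463] w 0.1439124849612772 q6 1.7314465663886986 e6 -0.24401416070759296
```

Call:
{"op": "send_rows", "data": {
  "moves": [
    [0,0.0003,0,0,0,1.25,1],
    [0,0.0003,0,0,0,2.5,1]
  ]
}}

```text
t: 16.25
tcp_pos: [0.507, -0.0814, 0.0288]
eef_rot: [[0.909, -0.417, -0.002], [-0.417, -0.909, -0.003], [-0.0, 0.004, -1.0]]
force: [2.8, -6.2, 4.4]
gripper_width: 0.144
```

```bash
python3 st.py
```

```text
16.25 p [ 0.507  -0.0814  0.0288] yaw -24.63 z [-0.0018 -0.003  -1.    ] F [ 2.8035 -6.1806  4.4283] M [-0.9265 -0.6027  0.2159] w 0.14442247341731923 q6 1.77452682584255 e6 -0.2448851242661476
```

Call:
{"op": "send_rows", "data": {
  "moves": [
    [0,0,0,0,0,0.8,1],
    [0,0,0,0,0,1.6,1]
  ]
}}

```text
t: 16.45
tcp_pos: [0.507, -0.0815, 0.0288]
eef_rot: [[0.897, -0.442, -0.002], [-0.442, -0.897, -0.003], [-0.0, 0.004, -1.0]]
force: [3.0, -6.5, 5.6]
gripper_width: 0.145
```

```bash
python3 st.py
```

```text
16.45 p [ 0.507  -0.0815  0.0288] yaw -26.21 z [-0.0018 -0.0032 -1.    ] F [ 2.9765 -6.5362  5.5739] M [-1.0219 -0.5485  0.2344] w 0.14546776482417922 q6 1.8021569262954489 e6 -0.05220104707404971
```

```bash
cat > fit.py <<'E'
import numpy as np
from scipy.optimize import least_squares
y=[36.3,24.3,18.3,14.34,10.34,6.34,2.33,-1.66,-5.66,-8.65,-11.64,-14.64,-17.13,-19.63,-22.13,-24.63,-26.21]
m=[.2342,.1827,.1949,.1767,.1736,.1602,.1671,.1913,.1715,.2001,.1877,.2043,.2051,.2176,.2463,.2159,.2344]
import sys
for a in sys.argv[1:]:
    p=a.split(',');y.append(float(p[0]));m.append(float(p[1]))
a=np.radians(86.39-np.array(y));m=np.array(m)
for i0 in(0,1,3):
    r=least_squares(lambda p:(p[0]+.288*np.maximum(0,a[i0:]-p[1])-m[i0:])/.015,[.17,1.65],loss='soft_l1')
    C=np.linalg.inv(r.jac.T@r.jac)**.5
    print(r.x,np.diag(C),'F now',48*(a[-1]-r.x[1]),a[-1], (m[i0:]-r.fun*0-(r.x[0]+.288*np.maximum(0,a[i0:]-r.x[1]))).std())
E
python3 fit.py
```

```text
[0.18301734 1.73444453] [0.00627803 0.03647133] F now 11.078218008303104 1.965240737745615 0.018010202570644594
[0.18050094 1.72570704] [0.00625461 0.03642278] F now 11.497617503312615 1.965240737745615 0.013352925947407232
[0.17575203 1.70087904] [0.00721852 0.03640126] F now 12.689361336786188 1.965240737745615 0.013850239911947351
```

Call:
{"op": "send_rows", "data": {
  "moves": [
    [0,0,0,0,0,0.7,1],
    [0,0,0,0,0,1.5,1]
  ]
}}

```text
t: 16.65
tcp_pos: [0.5069, -0.0815, 0.0288]
eef_rot: [[0.885, -0.465, -0.002], [-0.465, -0.885, -0.003], [-0.0, 0.004, -1.0]]
force: [2.8, -6.7, 4.7]
gripper_width: 0.146
```

```bash
python3 st.py
```

```text
16.65 p [ 0.5069 -0.0815  0.0288] yaw -27.7 z [-0.0018 -0.0032 -1.    ] F [ 2.8074 -6.712   4.7173] M [-1.0896 -0.5127  0.2707] w 0.14647294649615 q6 1.8281869201641219 e6 -0.08407791377976537
```

Call:
{"op": "send_rows", "data": {
  "moves": [
    [0,0,0,0,0,0.7,1],
    [0,0,0,0,0,1.5,1]
  ]
}}

```text
t: 16.85
tcp_pos: [0.5069, -0.0815, 0.0288]
eef_rot: [[0.873, -0.488, -0.002], [-0.488, -0.873, -0.003], [-0.0, 0.004, -1.0]]
force: [2.5, -6.5, 4.3]
gripper_width: 0.148
```

```bash
python3 st.py
```

```text
16.85 p [ 0.5069 -0.0815  0.0288] yaw -29.21 z [-0.0019 -0.0033 -1.    ] F [ 2.4613 -6.4839  4.276 ] M [-1.1699 -0.4446  0.2684] w 0.14806900484362082 q6 1.8544080995150445 e6 -0.0767198740504682
```

```bash
python3 fit.py -27.7,.2707 -29.21,.2684
```

```text
[0.18301734 1.72413546] [0.00627803 0.03224329] F now 14.086327637192579 2.0176006153054447 0.017386432180026282
[0.17922045 1.70632957] [0.00663109 0.03182507] F now 14.941010064166836 2.0176006153054447 0.01315222540729354
[0.17575203 1.69428645] [0.00721852 0.03333049] F now 15.519080123538199 2.0176006153054447 0.013341216392573848
```

The fit puts the jaw force at about 15 N ± 1.6. I'll release and rise straight up.

Call:
{"op": "send_rows", "data": {
  "moves": [
    [0,0,0,0,0,0,0.5],
    [0,0,0,0,0,0,0.3],
    [0,0,0,0,0,0,0.2],
    [0,0,0,0,0,0,0.2],
    [0,0,-0.02,0,0,0,0.2],
    [0,0,-0.05,0,0,0,0.2],
    [0,0,-0.09,0,0,0,0.2],
    [0,0,-0.13,0,0,0,0.2]
  ]
}}

```text
t: 17.65
tcp_pos: [0.5063, -0.0802, 0.1592]
eef_rot: [[0.873, -0.488, -0.005], [-0.488, -0.873, -0.001], [-0.003, 0.003, -1.0]]
force: [0.2, 0.4, 0.6]
gripper_width: 0.401
```

```bash
python3 st.py; python3 - <<'E'
from h import *
im=capture('wrist');crop(im,56,84,400,300,2,'w12')
E
```

```text
17.65 p [ 0.5063 -0.0802  0.1592] yaw -29.19 z [-0.0046 -0.0013 -1.    ] F [0.1819 0.3631 0.6401] M [ 0.0866  0.0069 -0.018 ] w 0.4008311622021158 q6 1.8538595542133327 e6 0.0014743260180694051
```

View pics/w12.png

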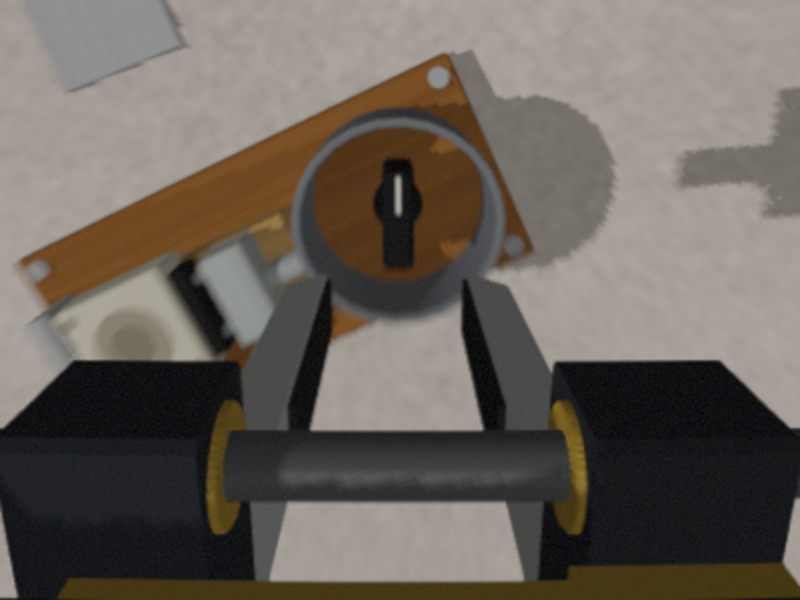

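The bar is still aligned with the tool, so the knob stayed where I left it. I'll look once more from above the jig.

Call:
{"op": "send_rows", "data": {
  "moves": [
    [0,0,-0.03,0,0,0,0.2],
    [-0.015,-0.037,-0.04,0,0,-8,0],
    [-0.015,-0.037,-0.04,0,0,-16,0],
    [-0.015,-0.037,-0.04,0,0,-24,0],
    [-0.015,-0.037,-0.04,0,0,-32,0],
    [-0.015,-0.037,-0.04,0,0,-40,0],
    [-0.015,-0.037,-0.04,0,0,-48,0],
    [-0.015,-0.037,-0.04,0,0,-56,0]
  ]
}}

```text
t: 18.5
tcp_pos: [0.5117, -0.0406, 0.1976]
eef_rot: [[0.89, 0.456, -0.004], [0.456, -0.89, -0.001], [-0.004, -0.001, -1.0]]
force: [0.2, 0.1, -0.1]
gripper_width: 0.5
```

Call:
{"op": "send_rows", "data": {
  "moves": [
    [0,0,0,0,0,-8,0],
    [0,0,0,0,0,-16,0],
    [0,0,0,0,0,-24,0],
    [0,0,0,0,0,-32,0],
    [0,0,0,0,0,-40,0],
    [0,0,0,0,0,-48,0],
    [0,0,0,0,0,-56,0],
    [0,0,0,0,0,-59.6,0]
  ]
}}

```text
t: 19.3
tcp_pos: [0.5117, -0.0406, 0.1976]
eef_rot: [[0.057, 0.998, -0.004], [0.998, -0.057, -0.001], [-0.002, -0.004, -1.0]]
force: [0.1, -0.4, 0.4]
gripper_width: 0.496
```

Call:
{"op": "send_rows", "data": {
  "moves": [
    [0,0,0,0,0,0,0],
    [0,0,0,0,0,0,0]
  ]
}}

```text
t: 19.5
tcp_pos: [0.5118, -0.0406, 0.1977]
eef_rot: [[0.065, 0.998, -0.004], [0.998, -0.065, -0.001], [-0.002, -0.004, -1.0]]
force: [-0.2, -0.0, -0.4]
gripper_width: 0.502
```

```bash
python3 st.py; python3 - <<'E'
from h import *
im=capture('wrist');crop(im,106,20,300,225,2,'w13');
s=sense();np.savez('w13.npz',im=im,p=s['tcp_pos'],r=s['eef_rot'])
cv2.imwrite("pics/top13.png",cv2.resize(capture('top')[:,:,::-1],(800,600),interpolation=cv2.INTER_CUBIC))
E
```

```text
19.5 p [ 0.5118 -0.0406  0.1977] yaw 86.28 z [-0.0038 -0.0015 -1.    ] F [-0.191  -0.0123 -0.3884] M [-0.0499 -0.0887 -0.0299] w 0.5016405455085426 q6 -0.08396821177952314 e6 -0.2129756659269333
```

View pics/w13.png

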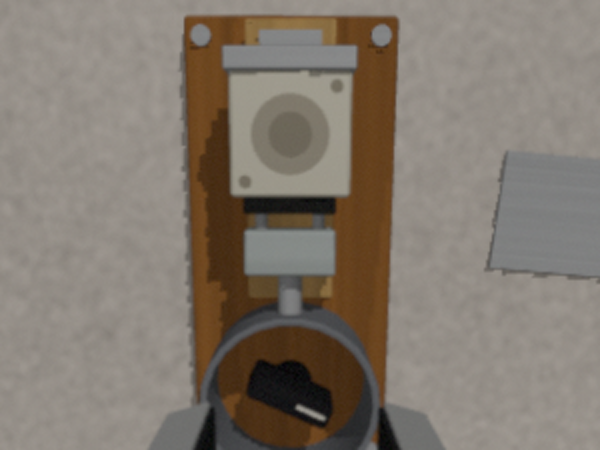

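View pics/top13.png

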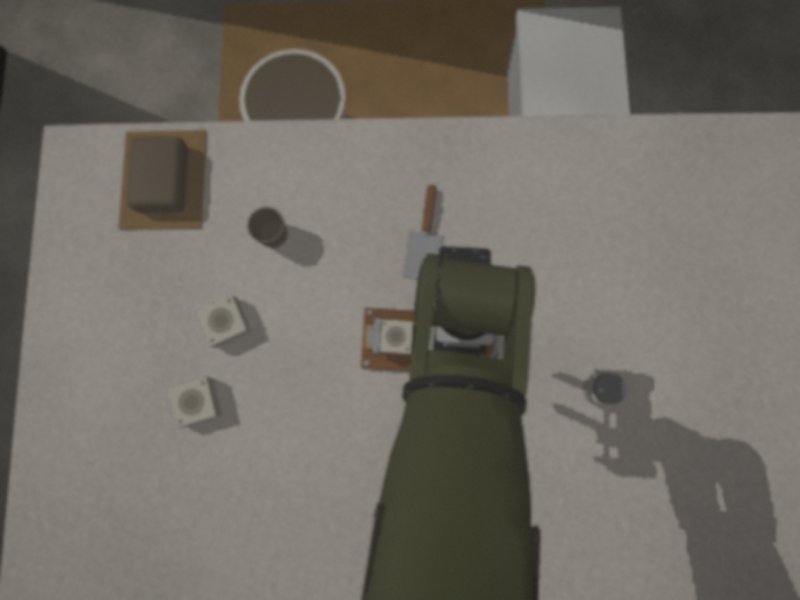

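```bash
python3 - <<'E'
from bench import hand_in
print(hand_in())
E
```

```text
the job is handed in; nothing more can be done
None
```

The smallest mould is clamped on the jig bed against the steel fence, at an estimated 15 N (± about 1.6 N). I handed the job in at about 19.6 s with the robot clear of everything.

**What I did:** I placed the mould flat, straight and centred on the bed. Then I gripped the knob inside the guard and wound it clockwise to about 2.02 rad in small, moment-checked steps.

**Force estimate:** It comes from fitting the turning moment. Free turning took about 0.18 N m and the last readings were about 0.27 N m, so contact began at about 1.71 rad. Single readings scattered by about 0.015 N m. A rough image measurement of the spring compression, about 1.9 mm, agrees. At that estimate the jaw stayed well under 25 N.

**Last checks:**
- **Clamp:** The pictures show the mould flush with the fence, the jaw against its back, and the knob still where I left it after release.
- **Bystanders:** The cup, the jar, the visible part of the spatula and the two larger moulds look unmoved in the top view. The arm hid the rest of the spatula's blade.
- **Robot:** The wrist force reads about zero.

**What went less well:**
- **First knob grip:** It closed on the wider hub under the bar, with about 7 N at the wrist. I opened, rose 6 mm and gripped the bar properly.
- **Camera disagreement:** The top and wrist cameras disagreed by 2–4 mm on the jig's position, so I placed the mould relative to the fence instead.

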